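Clamp a bonded bracket in the jig and cure it with a hand lamp

ROBOT

A 6-joint arm with a two-finger parallel gripper is mounted at the origin on a cart in front of the work surface, level with it; the furniture and walls round the work are solid. World frame = base frame: x ahead of the robot, y to its left, z up, the work surface at z = 0. Lengths are in m, angles in rad, forces in N, time in s.
With the tool pointing down it reaches from about 0.225 to 0.875 m from the base axis. Payload 3.4 kg.
Tool frame: the origin (TCP) lies between the finger pads; the fingertips stand 11 mm ahead of it and the grasp point (between the pads) lies 8 mm behind it; z points along the fingers, y is the direction in which the jaws open and shut (so a half turn about z gives the same grasp; the last joint's range is limited). The gripper opens to 85 mm and grips with 20 to 120 N. Pads are 22 mm wide; open, the fingers measure 114 mm over their backs; the gripper's body (76 mm by 85 mm) begins 54 mm behind the grasp point. The pads swing forward as they close: fully open they stand 13 mm farther back than shut.
Start: joints at [1.132, 0.276, 1.505, -0, 1.361, -0.121], TCP at [0.18, 0.546, 0.218] pointing down, gripper open.
Joint ranges: [-2.89, 2.89], [-0.75, 2.08], [0.22, 2.7], [-1.18, 4.32], [0.11, 2.71], [-2.7, 2.7]. Speed limits (rad/s): [2.57, 2.57, 3.14, 3.14, 3.14, 3.14].

INTERFACE

Orientations are given as a unit quaternion [w, x, y, z].
In Python, from rig import manip gives the robot as it stands. The module is installed in compiled form; this text tells all that it offers.
- The arm moves only by the tool move_arm, never from a script. Its argument "series" is a list that holds one entry, the list of rows, each a list of 7 numbers: the shift along the world's x, y, z in m, then the turn, a rotation vector about the world's x, y, z in rad, then the finger opening in m, from 0 to 0.0854. A call has 1 to 20 rows; each row shifts and turns the commanded pose from where the row before left it; what a row does not reach is not made up. A row lasts 1/12 s, in which the tool goes at most 41.7 mm and 7.16 degrees, less where a joint would pass 70% of its speed; a pose out of reach is approached as far as the arm can. A call with a gripper value outside its range is refused whole. The fingers move at their own pace and stop on an object; "newtons" is the grip in N (left out, the last holds). Time passes only in rows, so rows that do not move let the fingers close. It gives the time, the measured TCP pose, the force and the opening at its end, in the units of the state.
- manip.get_state(): the state, without advancing time (a new reading comes with each control period).
- manip.get_image(name): name is "side" or "top" or "wrist"; returns a dict with "color" (384x512x3 uint8, red, green, blue), "fx", "fy", "cx", "cy" (pixels), "k1" (the pictures are not rectified: a ray, as slopes to the right and down, at radius r is drawn at 1 + k1 r^2 times it, then the intrinsics apply), "R" (3x3) and "t" (3): a world point X has camera coordinates R X + t; the wrist camera has in their place "tool_from_camera" (4x4, takes a point from camera to tool coordinates, whose origin is the TCP and whose axes are the flange's). Camera axes: x right, y down, z forward; pixel columns grow to the right and rows downward; lengths in m; the calibration is good to about 2 mm. A picture is of the moment at which its call begins: read the wrist's pose just before it. There is no depth.
- manip.sign_off(): hands the job in, once; it reports no verdict.
The state is a dict: "clock": time; "qpos": joint angles; "qd": joint speeds; "effort": joint torques, N m; "position": TCP position; "ee_rot": TCP orientation; "contact_force": force on the tool from outside, world axes, zero at the start; "moment": the same for the moment, N m; "width": finger opening in m.
Only numpy, scipy, OpenCV 4.12 (cv2) and the standard library are available. Lean on these libraries where they do the work, as an engineer would, in place of code of your own. Each camera call takes 0.05 s, during which the arm holds its last target.

TASK

Slide the foot of the angle bracket under the jig's cross bar until it is fully home against the stop, and let go of it. Then take the curing lamp from its cradle and hold it still for three seconds with its lens about 5 cm from the round disc bonded to the bracket, pointing squarely at the middle of the disc, without touching the bracket with it. Finally lay the lamp back in its cradle as you found it, lens the same way; the bracket stays home in the jig, and the tape roll, nail tin and glue tube are left alone.

Things in the scene. Friction and masses are not known exactly. Their poses are not given: they have to be found in the camera images.
- bracket: Loose L-shaped aluminium bracket, 0.13 kg, standing on its foot, left or right of the jig. Foot 70 (x) x 40 (y) x 5 mm thick; at its -x end (x -35 to -29) an upright 6 thick x 40 wide (y) x 62 high. A dark disc is bonded to the upright's outer (-x) face. Origin: centre of the foot's underside; x runs along the foot to the free end, which goes into the slot; z up.
- bracket_grip (a point): Point in the upright at its mid width, 45 mm above the foot's underside, at (-32, 0, 45) mm in the bracket's frame: a good place to grip it from above across its 40 mm width (y). Axes as the bracket's.
- bond_spot (a point): Middle of the outer face of the bonded dark steel disc (20 mm across, 3 thick), at (-38, 0, 38) mm in the bracket's frame; axes as the bracket's, so the disc faces -x.
- jig: Fixed jig on a plywood base 150 (x) x 110 (y) x 10 mm. Origin: centre of the base's underside; x from the open front (robot side) to the stop; z up. Two guides form a channel 46 wide (y) from x = 10 mm on; flared mouths begin at x = -12. The stop's face is at x = 55. Bracket fully home: foot flat on the base, its origin at (20, 0, 10) mm, its x along the jig's x.
- slot_mouth (a point): Middle of the low slot's entry under the steel cross bar, on the base's top: at (15, 0, 10) mm in the jig's frame, axes as the jig's. The bar lies from x = 15 to 41 mm in the jig's frame, its underside 9 mm above the base, its top 30 mm above the bench, its bolt heads 36 mm.
- lamp: Loose pen-shaped grey lamp, 0.12 kg, always on, 130 mm long, body 24 mm across, head 30 across for the last 17 mm. Origin on its axis at mid length; x along the axis to the lens; any roll. It starts level in the cradle, lens to the cradle's +x; grip it from above at mid length (black ribs), between the rests.
- lamp_lens (a point): Centre of the lamp's flat lens, on the axis 65 mm from the lamp's origin; x is the direction in which it shines.
- cradle: Fixed wooden cradle, on the other side of the jig from the bracket: foot 100 (x) x 50 (y) x 8 mm, two V rests 8 thick at x = +32 and -32 mm (56 free between), their tips 52 mm above the bench, 45 mm across. Origin: centre of the foot's underside; x along the lamp to its lens. The lamp's origin rests at (0, 0, 50) mm here.
- masking_tape: Bystander: roll of masking tape lying flat, 98 mm across, 25 high; origin at the centre of its underside. Leave alone.
- nail_tin: Bystander: open grey metal tin, 76 mm across, 51 high; origin at the centre of its underside. Leave alone.
- epoxy_tube: Bystander: flat black and white glue tube, 40 x 146 x 26 mm, lying; origin at the centre of its underside. Leave alone.
Mind the look-alikes: they are no part of the job. What is shaped like the lamp but red is not meant. There is more than one size of the bracket; the job needs the larger.

How it is judged:
On the way, in this order (a step that is already met when the one before it is completed fails the run):
1. the bracket's foot is under the bar, fully home against the stop and released (x of bracket in the frame of jig above 0.015 m and y of bracket in the frame of jig between -0.006 and 0.006 m and z of bracket in the frame of jig between 0.007 and 0.013 m and angle between the x axis of bracket and the x axis of jig, either way round below 0.15 rad and angle between bracket's own z axis and vertical below 0.06 rad and contact force between the fingers and bracket below 0.2 N), for 0.2 s.
2. the lamp, held by the gripper, is held still for 2.5 s with its lens 25 to 80 mm from the disc, pointing squarely at its middle, with the bracket still home (x of bond_spot in the frame of lamp_lens between 0.025 and 0.08 m and y of bond_spot in the frame of lamp_lens between -0.009 and 0.009 m and z of bond_spot in the frame of lamp_lens between -0.009 and 0.009 m and angle between the x axis of lamp and the x axis of bracket, either way round below 0.2 rad and linear speed of lamp below 0.02 m/s and angular speed of lamp below 0.2 rad/s and x of bracket in the frame of jig above 0.015 m and y of bracket in the frame of jig between -0.006 and 0.006 m and z of bracket in the frame of jig between 0.007 and 0.013 m and angle between the x axis of bracket and the x axis of jig, either way round below 0.15 rad and angle between bracket's own z axis and vertical below 0.06 rad and contact force between the fingers and lamp above 1 N), for 2.5 s.
At the end, for the whole second after the job is handed in: The bracket is home in the jig (within 5 mm of the stop and 6 mm of mid channel, foot flat on the base) and the lamp lies in both V rests, lens the same way as before (along its axis 18 mm back to 12 mm forward of its start, 5 mm sideways and in height), both at rest (x of bracket in the frame of jig above 0.015 m and y of bracket in the frame of jig between -0.006 and 0.006 m and z of bracket in the frame of jig between 0.007 and 0.013 m and angle between the x axis of bracket and the x axis of jig, either way round below 0.15 rad and angle between bracket's own z axis and vertical below 0.06 rad and x of lamp in the frame of cradle between -0.018 and 0.012 m and y of lamp in the frame of cradle between -0.005 and 0.005 m and z of lamp in the frame of cradle between 0.045 and 0.055 m and angle between the x axis of lamp and the x axis of cradle, either way round below 0.12 rad and x of lamp_lens in the frame of cradle above 0.04 m and linear speed of each of lamp, bracket below 0.02 m/s); the robot touches nothing.
It fails at once if the lamp touches the bracket (contact force between lamp and bracket above 0.5 N).
It fails at once if a bystander is moved by more than 25 mm (distance of any of masking_tape, nail_tin, epoxy_tube from where it was at the start of the episode above 0.025 m).
It also fails if it takes over 69 s, if anything falls off the work surface, if the arm or the gripper's body presses on something with over 40 N, if the wrist force passes 120 N, or if a joint passes its speed limit or range.

## Working session

There is one attempt and no reset: what is moved stays moved. The work goes in short steps, Python scripts to look and compute and a tool call to move; the robot and the scene stay as the last step left them, time stands still between calls to the robot, and variables do not carry over. Pictures are saved under pics/ and viewed, and the job is handed in when it is done.

Besides the shell and the picture viewer there is one more tool, called as name(argument=value, ...), one argument or row to a line, values as JSON. move_arm: Moves the arm, as the interface text tells. Its arguments: {"type":"object","properties":{"series":{"type":"array"},"newtons":{"type":"number"}},"required":["series"]}

```bash
ls; mkdir -p pics; python3 - <<'E'
from rig import manip
import cv2,json
s=manip.get_state()
for k,v in s.items(): print(k,v)
for n in ["side","top","wrist"]:
    im=manip.get_image(n)
    cv2.imwrite(f"pics/{n}0.png",im["color"][:,:,::-1])
    print(n,{k:(v.tolist() if hasattr(v,'tolist') else v) for k,v in im.items() if k!="color"})
E
```

```text
pics
clock 0.0
qpos [ 1.13202515e+00  2.76603843e-01  1.50612956e+00  1.26731827e-05
  1.36070347e+00 -1.20997552e-01]
qd [ 0.00129999 -0.00026551  0.00142503  0.0001188   0.00128944  0.00026367]
effort [-1.82086958e-03 -4.16770434e+01 -2.45804071e+01 -1.37886072e-04
  1.10198488e-02 -6.42682707e-08]
position [0.17942352 0.54570919 0.21703611]
ee_rot [-2.60682622e-04  1.58220383e-01  9.87403393e-01 -8.84516174e-04]
contact_force [ 0.35844652 -0.63006756  0.17847181]
moment [-0.00088551  0.02482648  0.04938435]
width 0.08541847635727277
side {'fx': 442.04711732255447, 'fy': 442.04711732255447, 'cx': 254.20860831646394, 'cy': 182.92705803668213, 'k1': -0.12476185224889798, 'R': [[0.9291921700248043, -0.36952912642990016, 0.007080669781185998], [-0.17380350239326028, -0.4537811579775124, -0.8739994297597817], [0.32618132031192604, 0.8108827815316729, -0.4858753553073317]], 't': [-0.5010462961687734, 0.1461039948379816, 1.055889383926816]}
top {'fx': 471.11700162471897, 'fy': 471.11700162471897, 'cx': 256.1432987848108, 'cy': 193.74805307568656, 'k1': -0.18702729956218134, 'R': [[-0.014223541747629355, -0.9998987489863213, -0.0004273590334071926], [-0.9826019179389921, 0.01405664589952957, -0.18519147272126033], [0.18517872913152714, -0.0022141548376813157, -0.9827023637885415]], 't': [-0.053480423318335656, 0.5484055663286533, 1.058209490997921]}
wrist {'fx': 341.7455051406473, 'fy': 341.7455051406473, 'cx': 250.27095581917354, 'cy': 194.4392834359665, 'k1': -0.03817225944673414, 'tool_from_camera': [[0.000252270200921588, -0.9629893113978621, -0.2695394637028388, 0.06620666876481655], [0.9999999289379085, 0.00016742206880243285, 0.00033777807151171176, 0.0008926285990320526], [-0.00028014981785335756, -0.2695395297601433, 0.9629892852014282, -0.1556408968789636], [0.0, 0.0, 0.0, 1.0]]}
```

View pics/side0.png

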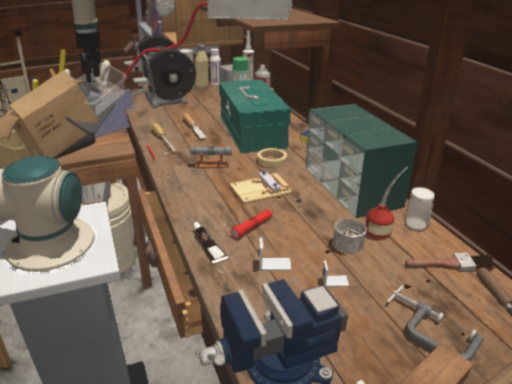

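View pics/top0.png

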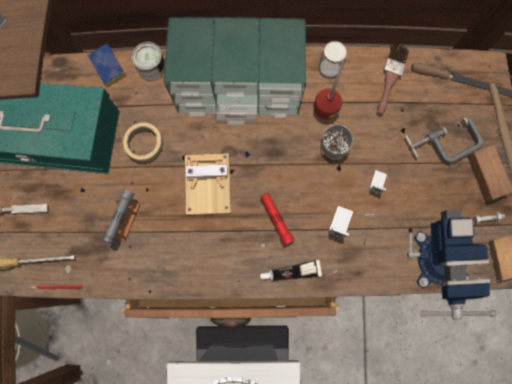

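View pics/wrist0.png

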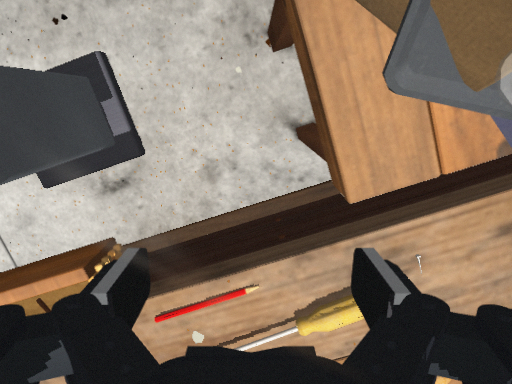

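The top view shows the jig at about (207,183), the grey lamp in its cradle at (120,215), the larger bracket at (341,221) and the smaller one at (378,182). The red look-alike is at (277,218). I'll enlarge these next.

```bash
cat > h.py <<'E'
import numpy as np,cv2
from scipy.spatial.transform import Rotation as Rn
def undist(im,px):
    px=np.atleast_2d(np.asarray(px,float))
    K=np.array([[im["fx"],0,im["cx"]],[0,im["fy"],im["cy"]],[0,0,1]])
    return cv2.undistortPoints(px.reshape(-1,1,2),K,np.array([im["k1"],0,0,0.])).reshape(-1,2)
def pose(im,s=None):
    if "R" in im: return np.array(im["R"]),np.array(im["t"])
    w,x,y,z=s["ee_rot"]; Rt=Rn.from_quat([x,y,z,w]).as_matrix()
    T=np.array(im["tool_from_camera"]); Rc=Rt@T[:3,:3]; c=Rt@T[:3,3]+np.array(s["position"])
    return Rc.T,-Rc.T@c
def rays(im,px,s=None):
    R,t=pose(im,s); n=undist(im,px)
    d=np.c_[n,np.ones(len(n))]@R; return -R.T@t,d
def onplane(im,px,z,s=None):
    c,d=rays(im,px,s); k=(z-c[2])/d[:,2]; return c+k[:,None]*d
def project(im,X,s=None):
    R,t=pose(im,s); X=np.atleast_2d(X).astype(float)
    K=np.array([[im["fx"],0,im["cx"]],[0,im["fy"],im["cy"]],[0,0,1]])
    return cv2.projectPoints(X,cv2.Rodrigues(R)[0],t,K,np.array([im["k1"],0,0,0.]))[0].reshape(-1,2)
def crop(im,x0,y0,x1,y1,f,name):
    c=np.ascontiguousarray(im["color"][y0:y1,x0:x1,::-1]); c=cv2.resize(c,None,fx=f,fy=f,interpolation=cv2.INTER_CUBIC)
    cv2.imwrite(name,c)
E
python3 - <<'E'
from rig import manip
import pickle
from h import *
T=manip.get_image("top");S=manip.get_image("side")
pickle.dump((T,S),open("ts.pkl","wb"))
a=[]
for (x,y) in [(95,175),(175,140),(310,185)]:
    c=T["color"][y:y+85,x:x+65,::-1]; a.append(cv2.resize(c,None,fx=4,fy=4,interpolation=cv2.INTER_CUBIC))
cv2.imwrite("pics/t1.png",np.hstack(a))
a=[]
for (x,y) in [(180,135),(225,155),(245,230)]:
    c=S["color"][y:y+50,x:x+65,::-1]; a.append(cv2.resize(c,None,fx=4,fy=4,interpolation=cv2.INTER_CUBIC))
cv2.imwrite("pics/s1.png",np.hstack(a))
E
```

```text
(no output)
```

View pics/t1.png

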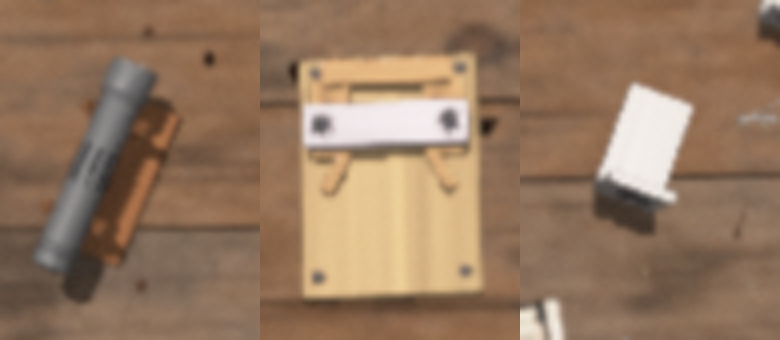

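View pics/s1.png

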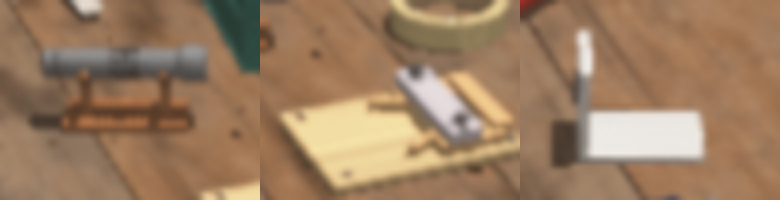

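```bash
python3 - <<'E'
import pickle
from h import *
T,S=pickle.load(open("ts.pkl","rb"))
np.set_printoptions(precision=4,suppress=True)
print("cam",rays(T,[[0,0]])[0],rays(S,[[0,0]])[0])
def c(i,x0,y0,pts): return [[x0+(u-260*i)/4-.375,y0+v/4-.375] for u,v in pts]
L=onplane(T,c(0,95,175,[(50,253),(131,72)]),.05);print("lamp",L,np.linalg.norm(L[1]-L[0]),np.degrees(np.arctan2(*(L[1]-L[0])[1::-1])))
# sub-pixel jig outline by mask
J=onplane(T,c(1,175,140,[(302,62),(476,55),(482,290),(304,298)]),.01);print("jig",J,J.mean(0));print(np.linalg.norm(J-np.roll(J,1,0),axis=1))
d=J[0]+J[1]-J[2]-J[3];print("jig yaw",np.degrees(np.arctan2(d[1],d[0])))
F=onplane(T,c(2,310,185,[(634,84),(692,105)]),.005);print("foot far",F,np.linalg.norm(F[1]-F[0]))
U=onplane(T,c(2,310,185,[(598,180),(676,198)]),.062);print("upright top",U,np.linalg.norm(U[1]-U[0]))
d=F.mean(0)-U.mean(0);print("br yaw",np.degrees(np.arctan2(d[1],d[0])),np.linalg.norm(d[:2]))
# side view
Fs=onplane(S,[[245+(703-520)/4,230+112/4],[245+(703-520)/4,230+158/4]],.005);print("side foot far",Fs,np.linalg.norm(Fs[1]-Fs[0]))
E
```

```text
cam [ 0.3421 -0.0588  1.1414] [ 0.1466 -0.9751  0.6443]
lamp [[0.4466 0.2928 0.05  ]
 [0.555  0.2468 0.05  ]] 0.11770294661090329 -23.00157045163901
jig [[0.656  0.1145 0.01  ]
 [0.6586 0.0056 0.01  ]
 [0.5109 0.0024 0.01  ]
 [0.5073 0.111  0.01  ]] [0.5832 0.0584 0.01  ]
[0.1487 0.1089 0.1478 0.1087]
jig yaw 1.2885377719584576
foot far [[ 0.5237 -0.2624  0.005 ]
 [ 0.5101 -0.2979  0.005 ]] 0.038034117556636285
upright top [[ 0.4588 -0.2287  0.062 ]
 [ 0.4474 -0.2739  0.062 ]] 0.046588316498819386
br yaw -24.314157196452122 0.07001187064287008
side foot far [[ 0.5231 -0.2669  0.005 ]
 [ 0.5055 -0.3034  0.005 ]] 0.040508716030678515
```

move_arm(
  series=[
    [[0.0245, -0.029, 0.005, 0, 0, -0.0067, 0.085], [0.0245, -0.029, 0.005, 0, 0, -0.0067, 0.085], [0.0245, -0.029, 0.005, 0, 0, -0.0067, 0.085], [0.0245, -0.029, 0.005, 0, 0, -0.0067, 0.085], [0.0245, -0.029, 0.005, 0, 0, -0.0067, 0.085], [0.0245, -0.029, 0.005, 0, 0, -0.0067, 0.085], [0.0245, -0.029, 0.005, 0, 0, -0.0067, 0.085], [0.0245, -0.029, 0.005, 0, 0, -0.0067, 0.085], [0.0245, -0.029, 0.005, 0, 0, -0.0067, 0.085], [0.0245, -0.029, 0.005, 0, 0, -0.0067, 0.085], [0.0245, -0.029, 0.005, 0, 0, -0.0067, 0.085], [0.0245, -0.029, 0.005, 0, 0, -0.0067, 0.085], [0.0245, -0.029, 0.005, 0, 0, -0.0067, 0.085], [0, 0, 0, 0, 0, 0, 0.085], [0, 0, 0, 0, 0, 0, 0.085]],
  ],
)

```text
clock: 1.5
position: [0.4993, 0.1677, 0.2827]
ee_rot: [-0.0, 0.203, 0.979, 0.0]
contact_force: [-0.8, 0.6, -0.0]
width: 0.0851
```

```bash
cat > snap.py <<'E'
import sys,pickle
from rig import manip
from h import *
n=sys.argv[1]
s=manip.get_state(); W=manip.get_image("wrist"); pickle.dump((W,s),open(n+".pkl","wb"))
cv2.imwrite(f"pics/{n}.png",cv2.resize(W["color"][:,:,::-1],None,fx=1.5,fy=1.5,interpolation=cv2.INTER_CUBIC))
print(s["clock"],s["position"],s["ee_rot"],s["qpos"],s["width"])
E
python3 snap.py w1
```

```text
1.5 [0.49930758 0.16771295 0.28268739] [-1.70956834e-04  2.02947019e-01  9.79189703e-01  6.02693700e-05] [ 1.91732134e-01  1.72235471e-01  1.48516159e+00  2.44032510e-04
  1.48446453e+00 -9.70351984e-01] 0.08505489141752892
```

View pics/w1.png

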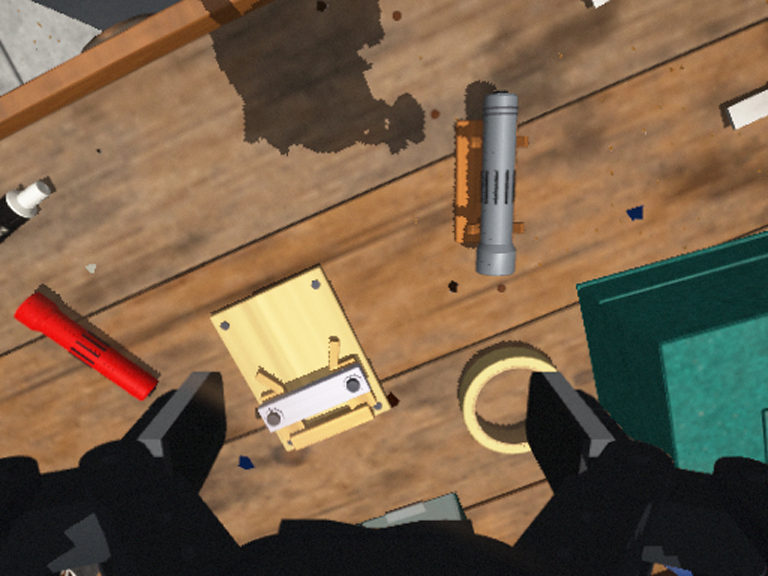

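The wrist view shows the lamp from its rear at (502,94) to its head at (495,274), and the jig base corners at (211,316), (320,265), (384,407) and (290,450). The jig's open front faces the robot.

```bash
python3 - <<'E'
import pickle
from h import *
np.set_printoptions(precision=4,suppress=True)
W,s=pickle.load(open("w1.pkl","rb"))
P=lambda p:(np.array(p,float)+.5)/1.5-.5
print(rays(W,[[0,0]],s)[0])
# lamp side edges: find mask of grey in its box
img=cv2.cvtColor(W["color"],cv2.COLOR_RGB2HSV)
m=((img[...,1]<45)&(img[...,2]>60)).astype(np.uint8); m2=np.zeros_like(m); m2[58:186,314:350]=m[58:186,314:350]
ys,xs=np.nonzero(m2); print(len(ys),ys.min(),ys.max())
rows=[];
for y in range(72,160,4):
    x=xs[ys==y]; rows.append((y,x.min(),x.max()))
print(rows)
cent=[[(a+b)/2,y] for y,a,b in rows if 16<b-a<28]
X=onplane(W,cent,.05,s); d=np.polyfit(X[:,0],X[:,1],1); print("lamp slope deg",np.degrees(np.arctan(d[0])),d)
E_=onplane(W,P([(502,94),(495,274)]),.05,s);print(E_,np.linalg.norm(E_[1]-E_[0]))
J=onplane(W,P([(211,316),(320,265),(384,407),(290,450)]),.01,s);print(J,J.mean(0));print(np.linalg.norm(J-np.roll(J,1,0),axis=1))
d=J[2]+J[3]-J[0]-J[1];print("yaw",np.degrees(np.arctan2(d[1],d[0])));d=J[1]-J[0];print(np.degrees(np.arctan2(d[1],d[0]))-90)
# bolts z=.036 ; bar corners z=.03
B=onplane(W,P([(273,418),(353,384)]),.036,s);print("bolts",B,B.mean(0))
Bc=onplane(W,P([(257,408),(361,366),(371,389),(270,432)]),.03,s);print("bar",Bc,Bc.mean(0))
crop(W,130,170,270,310,5,"pics/jig1.png")
E
```

```text
[0.4389 0.195  0.4384]
2508 62 183
[(72, np.int64(325), np.int64(344)), (76, np.int64(325), np.int64(344)), (80, np.int64(323), np.int64(343)), (84, np.int64(323), np.int64(343)), (88, np.int64(323), np.int64(343)), (92, np.int64(323), np.int64(343)), (96, np.int64(322), np.int64(343)), (100, np.int64(323), np.int64(343)), (104, np.int64(322), np.int64(342)), (108, np.int64(322), np.int64(342)), (112, np.int64(322), np.int64(342)), (116, np.int64(322), np.int64(342)), (120, np.int64(325), np.int64(341)), (124, np.int64(325), np.int64(341)), (128, np.int64(325), np.int64(341)), (132, np.int64(325), np.int64(341)), (136, np.int64(321), np.int64(341)), (140, np.int64(321), np.int64(341)), (144, np.int64(321), np.int64(341)), (148, np.int64(321), np.int64(341)), (152, np.int64(321), np.int64(340)), (156, np.int64(321), np.int64(340))]
lamp slope deg -22.383436049123986 [-0.4118  0.474 ]
[[0.4396 0.2934 0.05  ]
 [0.5623 0.2433 0.05  ]] 0.13250749037512305
[[0.5114 0.0055 0.01  ]
 [0.508  0.1134 0.01  ]
 [0.6537 0.1107 0.01  ]
 [0.6602 0.0104 0.01  ]] [0.5833 0.06   0.01  ]
[0.1489 0.108  0.1457 0.1005]
yaw 0.42288739675171694
1.7889621376708789
bolts [[0.6119 0.022  0.036 ]
 [0.6099 0.1    0.036 ]] [0.6109 0.061  0.036 ]
bar [[0.6    0.0108 0.03  ]
 [0.5996 0.1119 0.03  ]
 [0.623  0.1111 0.03  ]
 [0.6261 0.0106 0.03  ]] [0.6122 0.0611 0.03  ]
```

View pics/jig1.png

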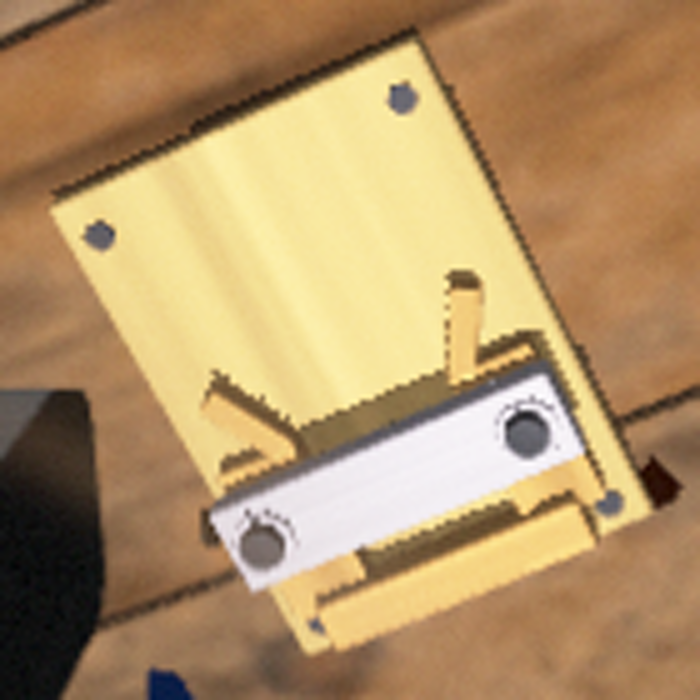

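move_arm(
  series=[
    [[-0.004, -0.0385, -0.0075, 0, 0, 0, 0.085], [-0.004, -0.0385, -0.0075, 0, 0, 0, 0.085], [-0.004, -0.0385, -0.0075, 0, 0, 0, 0.085], [-0.004, -0.0385, -0.0075, 0, 0, 0, 0.085], [-0.004, -0.0385, -0.0075, 0, 0, 0, 0.085], [-0.004, -0.0385, -0.0075, 0, 0, 0, 0.085], [-0.004, -0.0385, -0.0075, 0, 0, 0, 0.085], [-0.004, -0.0385, -0.0075, 0, 0, 0, 0.085], [-0.004, -0.0385, -0.0075, 0, 0, 0, 0.085], [-0.004, -0.0385, -0.0075, 0, 0, 0, 0.085], [-0.004, -0.0385, -0.0075, 0, 0, 0, 0.085], [0, 0, 0, 0, 0, 0, 0.085], [0, 0, 0, 0, 0, 0, 0.085]],
  ],
)

```text
clock: 2.63
position: [0.4537, -0.254, 0.1996]
ee_rot: [-0.001, 0.202, 0.979, 0.001]
contact_force: [-1.1, 1.4, 0.7]
width: 0.0852
```

```bash
python3 snap.py w2
```

```text
2.6333 [ 0.45371903 -0.2539546   0.19956526] [-8.73967994e-04  2.01878470e-01  9.79409782e-01  8.93663816e-04] [-6.44783222e-01  2.05882990e-01  1.64830784e+00  9.04528872e-04
  1.28974599e+00 -1.80928012e+00] 0.08515271275511926
```

View pics/w2.png

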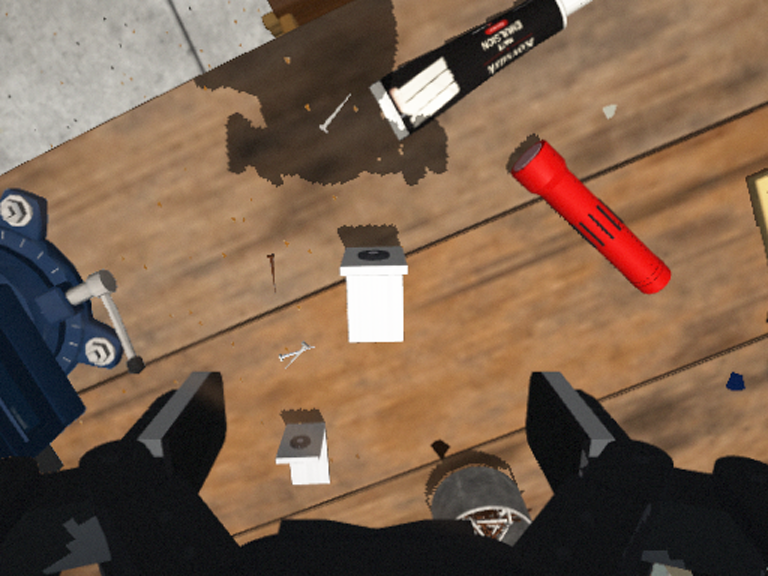

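The larger bracket lines up almost exactly with the jaws. Its upright's top runs from (340,270) to (408,270), and the foot's far edge from (349,342) to (404,342).

```bash
python3 - <<'E'
import pickle
from h import *
np.set_printoptions(precision=4,suppress=True)
W,s=pickle.load(open("w2.pkl","rb"))
P=lambda p:(np.array(p,float)+.5)/1.5-.5
crop(W,215,145,285,240,6,"pics/br2.png")
U=onplane(W,P([(340,270),(408,270)]),.062,s);print(U,U.mean(0),np.linalg.norm(U[1]-U[0]))
F=onplane(W,P([(349,342),(404,342)]),.005,s);print(F,F.mean(0),np.linalg.norm(F[1]-F[0]))
d=(F-U).mean(0);print(np.degrees(np.arctan2(d[1],d[0])),np.linalg.norm(d[:2]))
for a in(U,F):
    e=a[1]-a[0];print(np.degrees(np.arctan2(e[1],e[0]))-90)
E
```

```text
[[ 0.4479 -0.2728  0.062 ]
 [ 0.4637 -0.2361  0.062 ]] [ 0.4558 -0.2544  0.062 ] 0.03992023663714835
[[ 0.5102 -0.2978  0.005 ]
 [ 0.5261 -0.261   0.005 ]] [ 0.5181 -0.2794  0.005 ] 0.04011893578870499
-21.836959174868625 0.0671156345978712
-23.303368274046775
-23.31915393660583
```

View pics/br2.png

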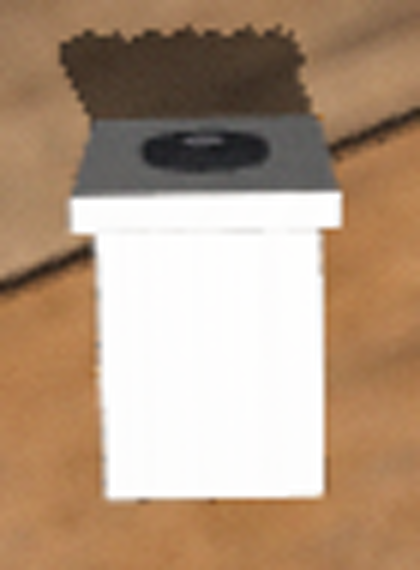

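move_arm(
  series=[
    [[0.0005, 0, -0.0325, 0, 0, 0, 0.085], [0.0005, 0, -0.0325, 0, 0, 0, 0.085], [0.0005, 0, -0.0325, 0, 0, 0, 0.085], [0.0005, -0.0004, -0.0325, 0, 0, 0, 0.085], [0, 0, -0.0325, 0, 0, 0, 0.085], [0, 0, 0, 0, 0, 0, 0.03], [0, 0, 0, 0, 0, 0, 0.02], [0, 0, 0, 0, 0, 0, 0.02], [0, 0, 0, 0, 0, 0, 0.02], [0, 0, 0, 0, 0, 0, 0.02], [0, 0, 0, 0, 0, 0, 0.02], [0, 0, 0, 0, 0, 0, 0.02], [0, 0, 0, 0, 0, 0, 0.02]],
  ],
  newtons=40,
)

```text
clock: 3.77
position: [0.4578, -0.2555, 0.0404]
ee_rot: [0.002, 0.201, 0.98, -0.001]
contact_force: [0.1, -0.3, 7.0]
width: 0.0374
```

```bash
python3 snap.py w3
```

```text
3.7667 [ 0.45775413 -0.25545438  0.04044   ] [ 2.27621778e-03  2.01338301e-01  9.79518925e-01 -6.18990957e-04] [-6.42384547e-01  3.62817522e-01  1.87229125e+00  1.04199765e-03
  9.01837738e-01 -1.80837603e+00] 0.03741822378084131
```

View pics/w3.png

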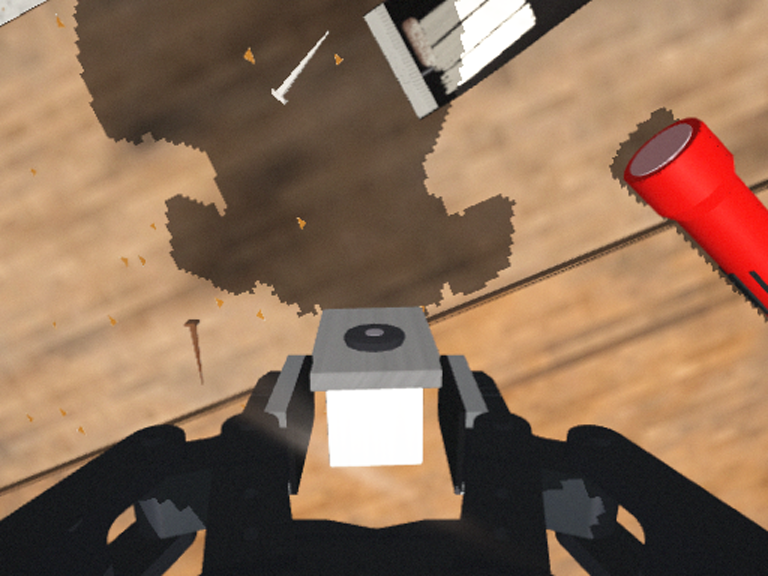

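move_arm(
  series=[
    [[0, 0, 0.01, 0, 0, 0, 0.02], [0, 0, 0.03, 0, 0, 0, 0.02], [0, 0, 0.03, 0, 0, 0, 0.02], [0.0045, 0.0314, 0, 0, 0, 0.043, 0.02], [0.0045, 0.0314, 0, 0, 0, 0.043, 0.02], [0.0045, 0.0314, 0, 0, 0, 0.043, 0.02], [0.0045, 0.0314, 0, 0, 0, 0.043, 0.02], [0.0045, 0.0314, 0, 0, 0, 0.043, 0.02], [0.0045, 0.0314, 0, 0, 0, 0.043, 0.02], [0.0045, 0.0314, 0, 0, 0, 0.043, 0.02], [0.0045, 0.0314, 0, 0, 0, 0.043, 0.02], [0.0045, 0.0314, 0, 0, 0, 0.043, 0.02], [0.0045, 0.0314, 0, 0, 0, 0.043, 0.02], [0, 0, -0.02, 0, 0, 0, 0.02], [0, 0, 0, 0, 0, 0, 0.02], [0, 0, 0, 0, 0, 0, 0.02]],
  ],
)

```text
clock: 5.15
position: [0.5001, 0.0594, 0.088]
ee_rot: [-0.001, -0.013, 1.0, -0.0]
contact_force: [0.2, -0.4, -1.6]
width: 0.0375
```

```bash
python3 snap.py w4; python3 - <<'E'
from rig import manip
import pickle
from h import *
S=manip.get_image("side");pickle.dump(S,open("s4.pkl","wb"))
crop(S,195,110,335,215,5,"pics/s4.png")
E
```

```text
5.15 [0.50008384 0.05942849 0.08801433] [-1.04537979e-03 -1.29723679e-02  9.99915296e-01 -1.60407736e-04] [-1.96700620e-02  2.82536900e-01  1.85061161e+00 -4.59067242e-04
  1.01052336e+00 -1.61616751e+00] 0.03752752638404756
```

View pics/w4.png

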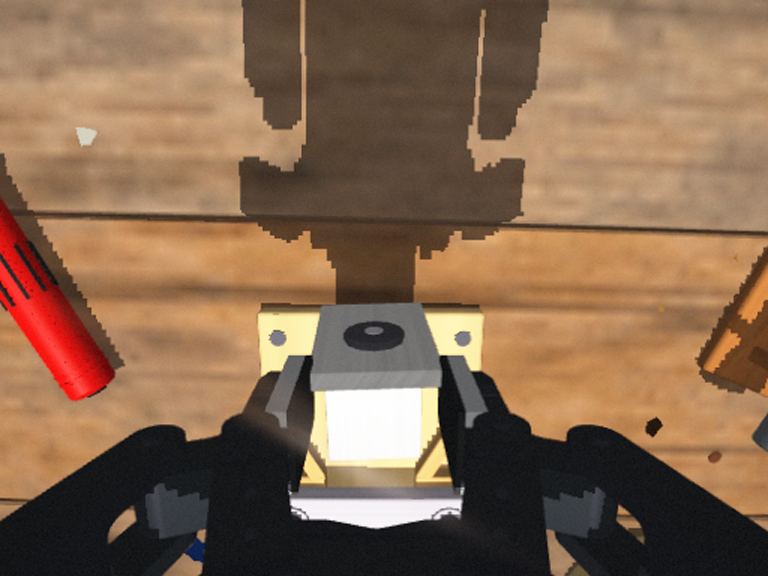

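View pics/s4.png

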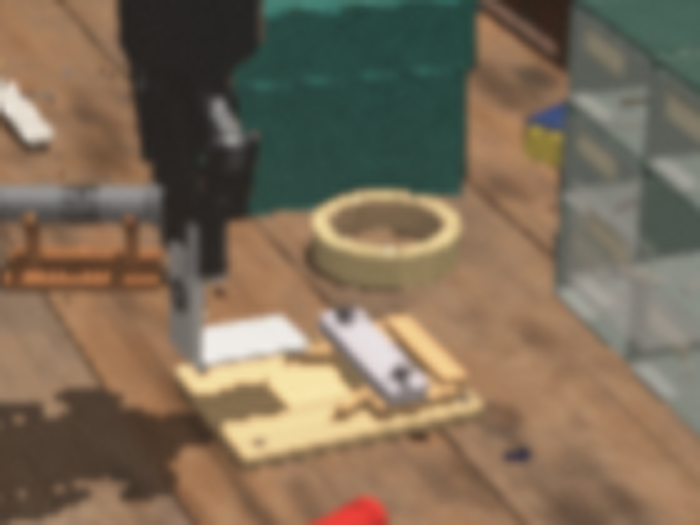

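The bracket is held level. The jig's front corners are at (258,307) and (484,307), its screws at (277,338) and (462,338), and the bracket's foot end runs from 330 to 421 at row 461. Next I'll measure the sideways offset.

```bash
python3 - <<'E'
import pickle
from h import *
np.set_printoptions(precision=4,suppress=True)
W,s=pickle.load(open("w4.pkl","rb"))
P=lambda p:(np.array(p,float)+.5)/1.5-.5
crop(W,165,200,330,350,4.8,"pics/j4.png")
zb=s["position"][2]-.0404; print("zb",zb)
pr=lambda n,p,z:(lambda A:print(n,A.tolist() if 0 else A,A.mean(0),np.linalg.norm(A[1]-A[0]),np.degrees(np.arctan2(*(A[1]-A[0])[1::-1]))-90))(onplane(W,P(p),z,s))
pr("base",[(258,307),(484,307)],.01)
pr("screws",[(277,338),(462,338)],.01)
pr("bolts",[(300,515),(446,515)],.036)
pr("up top",[(311,382),(441,382)],zb+.062)
pr("foot",[(330,461),(421,459)],zb+.005)
E
```

```text
zb 0.04761433409698624
base [[0.5083 0.0036 0.01  ]
 [0.5054 0.1116 0.01  ]] [0.5069 0.0576 0.01  ] 0.1080642035265442 1.509643969891755
screws [[0.5238 0.0123 0.01  ]
 [0.5215 0.1022 0.01  ]] [0.5226 0.0572 0.01  ] 0.08995563705951055 1.515065479541164
bolts [[0.6049 0.0258 0.036 ]
 [0.603  0.0963 0.036 ]] [0.6039 0.0611 0.036 ] 0.07051768728144896 1.5324854061352227
up top [[0.4989 0.0411 0.1096]
 [0.4979 0.0783 0.1096]] [0.4984 0.0597 0.1096] 0.03719798240493493 1.5117856652738197
foot [[0.5631 0.0418 0.0526]
 [0.5611 0.0807 0.0526]] [0.5621 0.0612 0.0526] 0.038954123279809454 2.967566348534163
```

View pics/j4.png

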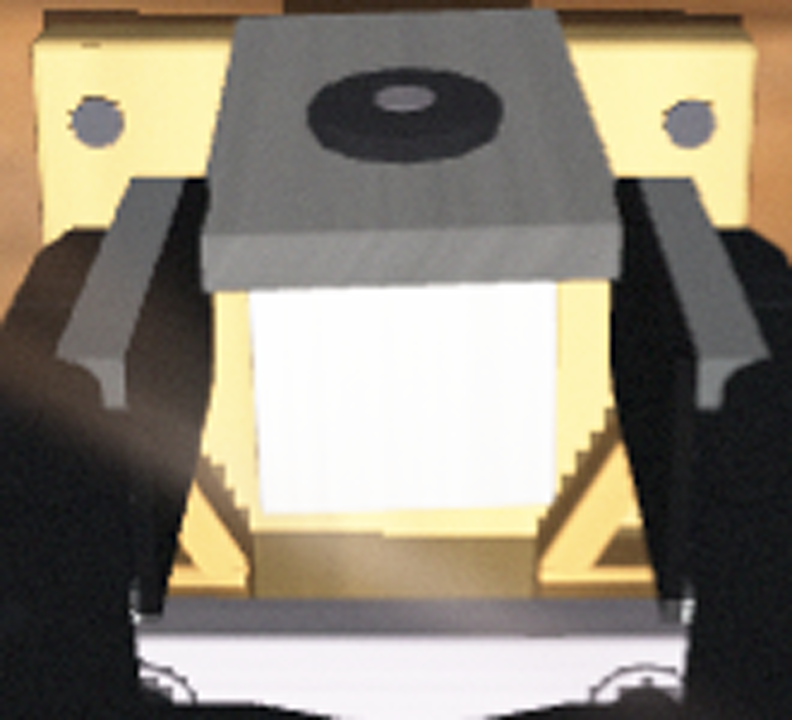

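move_arm(
  series=[
    [[0, -0.001, -0.018, 0, 0, 0, 0.02], [0, -0.001, -0.014, 0, 0, 0, 0.02], [0, 0, -0.003, 0, 0, 0, 0.02], [0, 0, 0, 0, 0, 0, 0.02], [0, 0, 0, 0, 0, 0, 0.02]],
  ],
)

```text
clock: 5.67
position: [0.5018, 0.0567, 0.0537]
ee_rot: [0.001, -0.012, 1.0, 0.0]
contact_force: [-0.5, 0.9, -2.1]
width: 0.0372
```

```bash
python3 snap.py w5; python3 - <<'E'
from rig import manip
import pickle
from h import *
S=manip.get_image("side");pickle.dump(S,open("s5.pkl","wb"))
W,s=pickle.load(open("w5.pkl","rb"))
a=cv2.resize(W["color"][200:350,165:330,::-1],(660,600),interpolation=cv2.INTER_CUBIC)
cv2.imwrite("pics/j5.png",a)
crop(S,215,140,305,205,8,"pics/s5.png")
E
```

```text
5.6667 [0.50184122 0.0566879  0.05371227] [ 5.77966788e-04 -1.19268285e-02  9.99928706e-01  1.66034272e-05] [-2.54276786e-02  3.23799579e-01  1.89444586e+00  9.58094686e-05
  9.22193330e-01 -1.62013606e+00] 0.03719126058412053
```

View pics/j5.png

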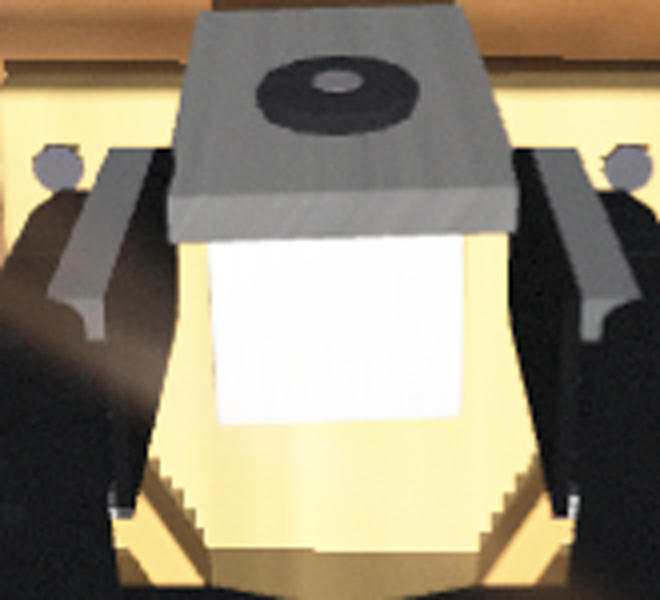

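View pics/s5.png

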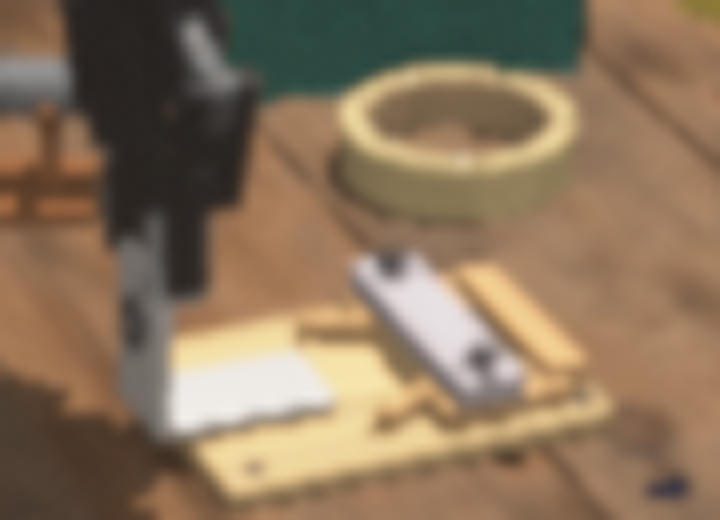

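move_arm(
  series=[
    [[0.006, 0.001, -0.001, 0, 0, 0, 0.02], [0.01, 0.0003, 0, 0, 0, 0, 0.02], [0.01, 0.0003, 0, 0, 0, 0, 0.02], [0.01, 0.0003, 0, 0, 0, 0, 0.02], [0.01, 0.0002, 0, 0, 0, 0, 0.02], [0.01, 0.0002, 0, 0, 0, 0, 0.02], [0.008, 0.0002, 0, 0, 0, 0, 0.02], [0, 0, 0, 0, 0, 0, 0.02], [0, 0, 0, 0, 0, 0, 0.02]],
  ],
)

```text
clock: 6.52
position: [0.5656, 0.0598, 0.0516]
ee_rot: [-0.0, -0.013, 1.0, 0.0]
contact_force: [-0.4, 0.0, -0.7]
width: 0.0373
```

```bash
python3 snap.py w6; python3 - <<'E'
from rig import manip
import pickle
from h import *
S=manip.get_image("side")
W,s=pickle.load(open("w6.pkl","rb"))
a=cv2.resize(W["color"][200:350,165:330,::-1],(660,600),interpolation=cv2.INTER_CUBIC)
cv2.imwrite("pics/j6.png",a)
crop(S,215,140,305,205,8,"pics/s6.png")
E
```

```text
6.5167 [0.56558818 0.05982627 0.05162929] [-2.23703311e-04 -1.25561560e-02  9.99921143e-01  3.24553035e-05] [-1.69776187e-02  4.07051567e-01  1.75705931e+00  6.23028847e-05
  9.77930902e-01 -1.61292174e+00] 0.037266303882590536
```

View pics/j6.png

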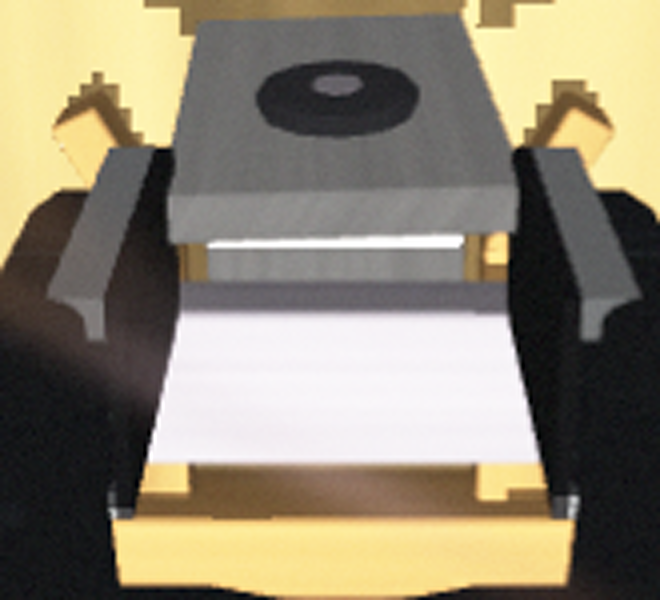

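View pics/s6.png

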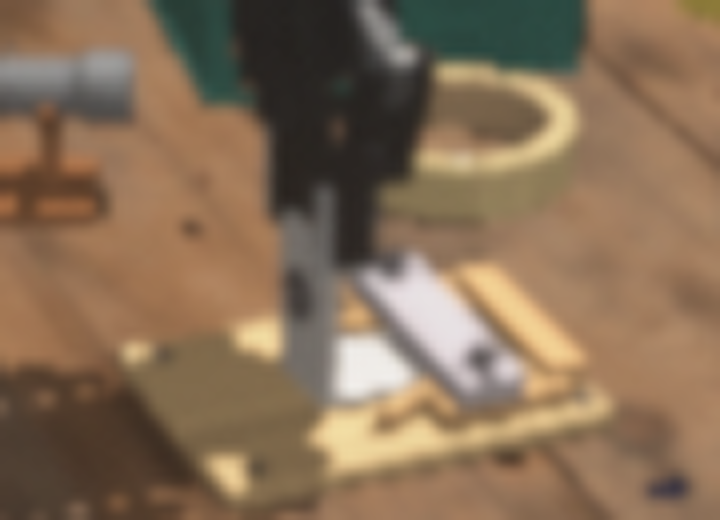

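move_arm(
  series=[
    [[0.003, 0, -0.0005, 0, 0, 0, 0.02], [0.003, 0, -0.0005, 0, 0, 0, 0.02], [0.002, 0, 0, 0, 0, 0, 0.02], [0.002, 0, 0, 0, 0, 0, 0.02], [0.002, 0, 0, 0, 0, 0, 0.02], [0.002, 0, 0, 0, 0, 0, 0.02], [0, 0, 0, 0, 0, 0, 0.02], [0, 0, 0, 0, 0, 0, 0.02]],
  ],
)

```text
clock: 7.28
position: [0.5746, 0.0598, 0.0508]
ee_rot: [-0.005, -0.013, 1.0, 0.0]
contact_force: [-9.4, -1.2, 7.1]
width: 0.0372
```

move_arm(
  series=[
    [[-0.002, 0, 0.001, 0, 0, 0, 0.02], [-0.002, 0, 0.001, 0, 0, 0, 0.02], [0, 0, 0, 0, 0, 0, 0.02], [0, 0, 0, 0, 0, 0, 0.06], [0, 0, 0, 0, 0, 0, 0.075], [0, 0, 0, 0, 0, 0, 0.075], [0, 0, 0, 0, 0, 0, 0.075], [0, 0, 0, 0, 0, 0, 0.075]],
  ],
)

```text
clock: 7.95
position: [0.5755, 0.0598, 0.053]
ee_rot: [0.0, -0.013, 1.0, 0.0]
contact_force: [-0.6, 0.4, 0.7]
width: 0.0753
```

```bash
python3 snap.py w7; python3 - <<'E'
from rig import manip
import pickle
from h import *
S=manip.get_image("side")
W,s=pickle.load(open("w7.pkl","rb"))
a=cv2.resize(W["color"][200:350,165:330,::-1],(660,600),interpolation=cv2.INTER_CUBIC)
cv2.imwrite("pics/j7.png",a)
crop(S,215,140,305,205,8,"pics/s7.png")
E
```

```text
7.95 [0.57546057 0.05980841 0.05297616] [ 2.00046737e-04 -1.25403265e-02  9.99921347e-01  2.87285361e-05] [-1.67284017e-02  4.17474130e-01  1.73409792e+00  8.27226615e-05
  9.89622361e-01 -1.61265144e+00] 0.07527811957963862
```

View pics/j7.png

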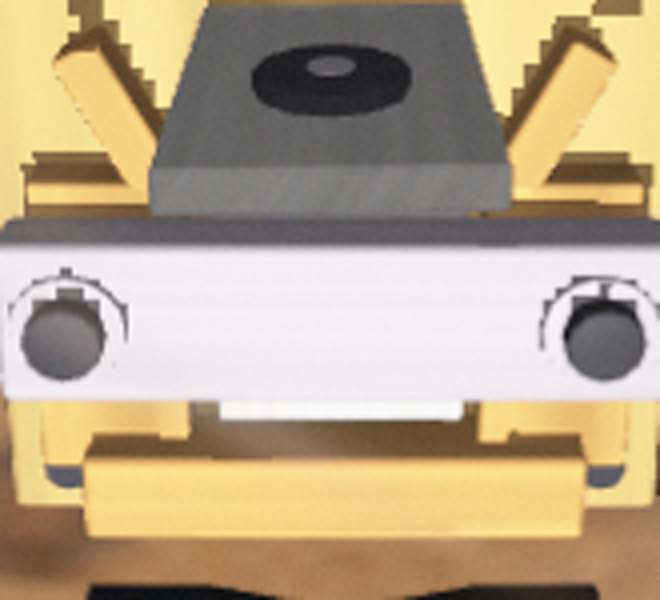

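View pics/s7.png

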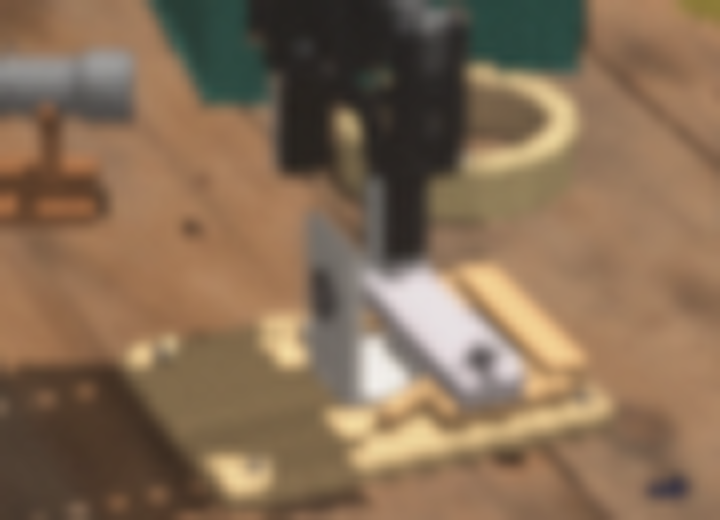

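```bash
python3 - <<'E'
import pickle
from h import *
np.set_printoptions(precision=4,suppress=True)
W,s=pickle.load(open("w7.pkl","rb"))
c,s_=np.cos(.0262),np.sin(.0262)
def J(n,p,z):
    A=onplane(W,[[165+u/4-.375,200+v/4-.375] for u,v in p],z,s); 
    d=A[:,:2]-[.5821,.0596]; print(n,A[:,:2].tolist(),"jig mm",(1000*np.c_[d@[c,s_],d@[-s_,c]]).round(1).tolist())
J("foot end",[(220,420),(462,418)],.015)
J("upright top near",[(158,168),(503,163)],.072)
J("upright top far",[(150,214),(511,212)],.072)
J("stop face lo",[(200,440),(470,440)],.010)
J("stop top front",[(86,462),(583,458)],.026)
J("bar front top",[(5,243),(655,243)],.030)
J("bar rear top",[(5,398),(655,400)],.030)
J("bolts",[(63,340),(605,340)],.036)
crop(W,205,290,290,340,9,"pics/j7b.png")
E
```

```text
foot end [[0.6385080125116476, 0.04172776989216602], [0.6371354553704887, 0.0810119553802106]] jig mm [[55.9, -19.3], [55.6, 20.0]]
upright top near [[0.5693765861614954, 0.03993935574949242], [0.5678435265228856, 0.07718866588211304]] jig mm [[-13.2, -19.3], [-13.8, 18.0]]
upright top far [[0.5748418009521715, 0.03899567459478905], [0.5735981756548523, 0.07839990012305105]] jig mm [[-7.8, -20.4], [-8.0, 19.0]]
stop face lo [[0.6457968587564058, 0.037942222391649044], [0.6446416109441879, 0.08315285550568277]] jig mm [[63.1, -23.3], [63.1, 21.9]]
stop top front [[0.6392864237346791, 0.021879268112085383], [0.6365964569296082, 0.09884012961729537]] jig mm [[56.2, -39.2], [55.5, 37.8]]
bar front top [[0.6001248363159205, 0.012044297930373413], [0.5977366604059869, 0.1056078073515668]] jig mm [[16.8, -48.0], [16.8, 45.6]]
bar rear top [[0.6256907703287433, 0.010871656076206743], [0.6235441101550064, 0.1079679442129958]] jig mm [[42.3, -49.9], [42.7, 47.3]]
bolts [[0.612064578318441, 0.02119442272343383], [0.6100974382247638, 0.09826574219817268]] jig mm [[28.9, -39.2], [29.0, 37.9]]
```

View pics/j7b.png

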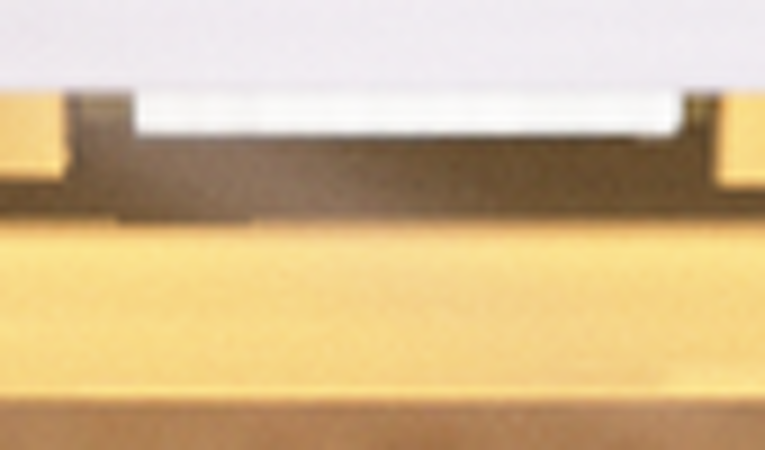

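Measured in the jig frame, the foot's end is at about 55 mm, the upright's outer face at about -15, and y is about 0, after allowing for a 1.5 mm offset that the bar and bolts also show. That puts the bracket home and released. Next is the lamp.

move_arm(
  series=[
    [[0, 0, 0.025, 0, 0, 0, 0.08], [0, 0, 0.04, 0, 0, 0, 0.08], [0, 0, 0.04, 0, 0, 0, 0.08], [0, 0, 0.025, 0, 0, 0, 0.08], [-0.0125, 0.0347, 0, 0, 0, -0.0695, 0.08], [-0.0125, 0.0347, 0, 0, 0, -0.0695, 0.08], [-0.0125, 0.0347, 0, 0, 0, -0.0695, 0.08], [-0.0125, 0.0347, 0, 0, 0, -0.0695, 0.08], [-0.0125, 0.0347, 0, 0, 0, -0.0695, 0.08], [-0.0125, 0.0347, 0, 0, 0, -0.0695, 0.08], [0, 0, 0, 0, 0, 0, 0.08], [0, 0, 0, 0, 0, 0, 0.08]],
  ],
)

```text
clock: 9.05
position: [0.4993, 0.2697, 0.1829]
ee_rot: [0.0, 0.193, 0.981, -0.0]
contact_force: [-0.1, -0.8, -0.5]
width: 0.08
```

```bash
python3 snap.py w8
```

```text
9.05 [0.49931923 0.269688   0.18290188] [ 7.63501571e-05  1.92546884e-01  9.81287772e-01 -2.60594929e-05] [ 3.72705400e-01  2.86230800e-01  1.57919526e+00 -1.31599430e-04
  1.27606571e+00 -8.10538827e-01] 0.07995576849576959
```

View pics/w8.png

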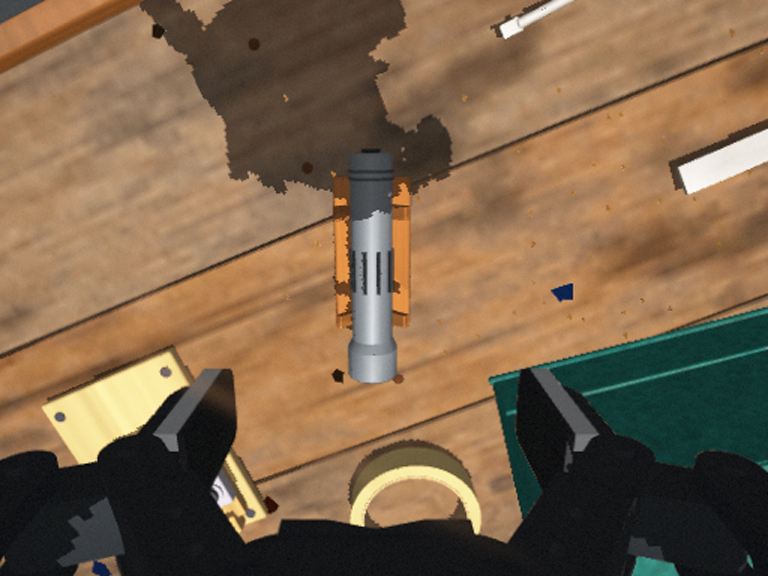

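The lamp lies along the image's vertical axis, aligned with the tool. Its rear is at (371,150), its ribs at (373,272) and its head's front at (372,383).

```bash
python3 - <<'E'
import pickle
from h import *
np.set_printoptions(precision=4,suppress=True)
W,s=pickle.load(open("w8.pkl","rb"))
P=lambda p:(np.array(p,float)+.5)/1.5-.5
A=onplane(W,P([(371.5,160),(371.5,205),(373,250),(373,295),(373,335)]),.05,s)
d=np.polyfit(A[:,0],A[:,1],1);print("axis yaw",np.degrees(np.arctan(d[0])),A.mean(0))
A=onplane(W,P([(373,250),(373,295)]),.062,s);print("ribs",A,A.mean(0))
A=onplane(W,P([(371,150)]),.055,s);B=onplane(W,P([(372,383)]),.05,s);print(A,B,(A+B)/2,np.linalg.norm(A-B))
B=onplane(W,P([(334,178),(410,178),(335,327),(410,327)]),.008,s);print("cradle",B,B.mean(0))
q=s["ee_rot"];print("tool yaw",np.degrees(2*np.arctan2(q[2],q[1]))-180)
E
```

```text
axis yaw -21.710532576026395 [0.49   0.2727 0.05  ]
ribs [[0.4874 0.2742 0.062 ]
 [0.5112 0.2645 0.062 ]] [0.4993 0.2693 0.062 ]
[[0.438  0.2932 0.055 ]] [[0.5663 0.2412 0.05  ]] [[0.5021 0.2672 0.0525]] 0.1385233579200584
cradle [[0.445  0.2647 0.008 ]
 [0.4631 0.3091 0.008 ]
 [0.5366 0.2257 0.008 ]
 [0.556  0.2731 0.008 ]] [0.5002 0.2682 0.008 ]
tool yaw -22.202909794954735
```

move_arm(
  series=[
    [[0.0004, -0.0002, -0.035, 0, 0, 0, 0.08], [0, 0, -0.035, 0, 0, 0, 0.08], [0, 0, -0.035, 0, 0, 0, 0.08], [0, 0, -0.036, 0, 0, 0, 0.08], [0, 0, 0, 0, 0, 0, 0.08], [0, 0, 0, 0, 0, 0, 0.03], [0, 0, 0, 0, 0, 0, 0.01], [0, 0, 0, 0, 0, 0, 0.01], [0, 0, 0, 0, 0, 0, 0.01], [0, 0, 0, 0, 0, 0, 0.01], [0, 0, 0, 0, 0, 0, 0.01], [0, 0, 0, 0, 0, 0, 0.01], [0, 0, 0, 0, 0, 0, 0.01]],
  ],
  newtons=50,
)

```text
clock: 10.18
position: [0.5013, 0.2665, 0.0441]
ee_rot: [0.001, 0.194, 0.981, -0.001]
contact_force: [-1.5, -5.6, 8.7]
width: 0.015
```

```bash
python3 snap.py w9
```

```text
10.1833 [0.50126752 0.26645751 0.04413545] [ 1.41115190e-03  1.93891621e-01  9.81021563e-01 -8.61068085e-04] [ 0.36801151  0.41355982  1.76929672 -0.00362377  0.95727206 -0.81044505] 0.014996112935125537
```

View pics/w9.png

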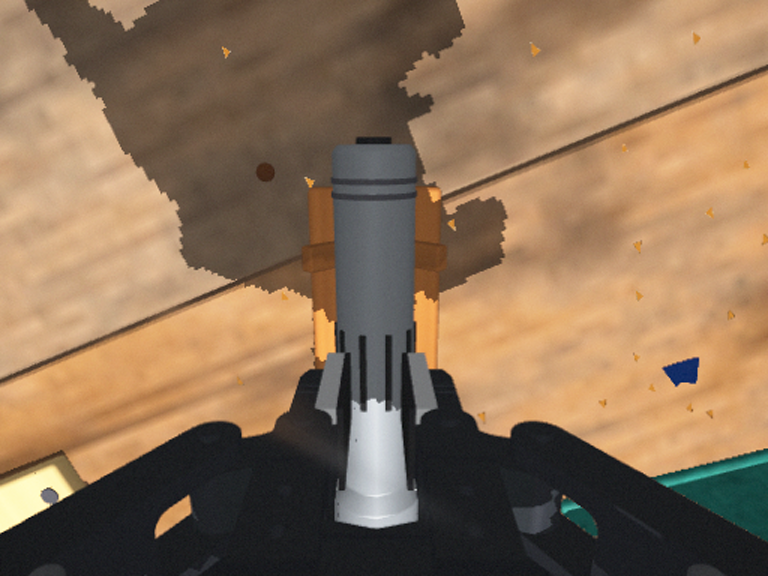

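The reported width is 15 mm on a 24 mm body, which is suspicious. I'll look from the side before lifting.

```bash
python3 - <<'E'
from rig import manip
import pickle
from h import *
S=manip.get_image("side")
crop(S,165,110,255,180,8,"pics/s9.png")
W,s=pickle.load(open("w9.pkl","rb"))
crop(W,190,210,310,365,4,"pics/w9b.png")
E
```

```text
(no output)
```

View pics/s9.png

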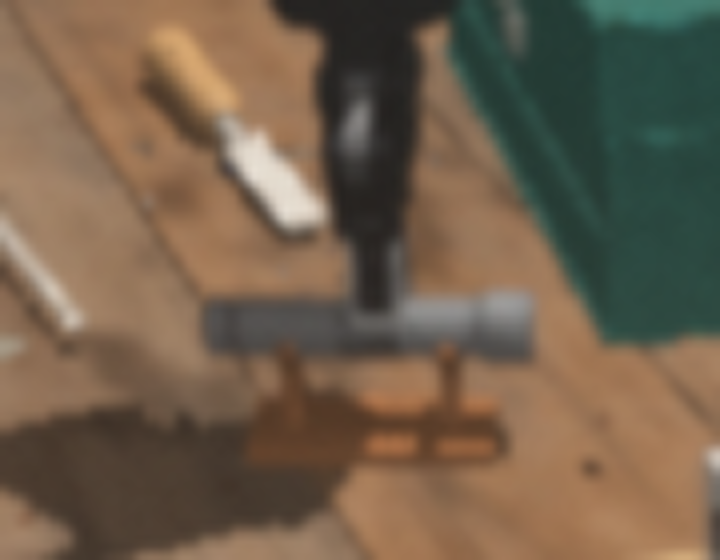

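View pics/w9b.png

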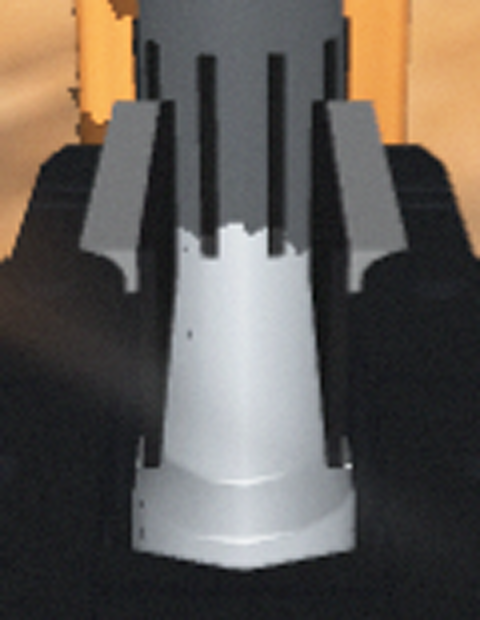

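```bash
python3 - <<'E'
from rig import manip
from h import *
S=manip.get_image("side"); s=manip.get_state()
p=np.array(s["position"]); print(p,s["width"],s["contact_force"])
j=np.array([np.cos(np.radians(67.6)),np.sin(np.radians(67.6)),0])
for side in(-1,1):
  for dz in(-.011,0,.008,.02,.03):
    X=p+side*j*.012+[0,0,dz]; print(side,dz,((project(S,X)[0]-[165,110]+.5)*8).round())
for x,dz in((0,0),(-.065,0),(.065,0)):
    X=np.array([.5005,.268,.05])+x*np.array([np.cos(np.radians(-22.2)),np.sin(np.radians(-22.2)),0]); print("lamp",x,((project(S,X)[0]-[165,110]+.5)*8).round())
E
```

```text
[0.50122968 0.26645228 0.04410422] 0.014886726109259 [-0.86362885 -5.57567984  7.78141989]
-1 -0.011 [383. 374.]
-1 0 [382. 349.]
-1 0.008 [381. 331.]
-1 0.02 [380. 303.]
-1 0.03 [379. 280.]
1 -0.011 [388. 349.]
1 0 [387. 324.]
1 0.008 [387. 306.]
1 0.02 [385. 279.]
1 0.03 [385. 256.]
lamp 0 [381. 322.]
lamp -0.065 [219. 321.]
lamp 0.065 [543. 323.]
```

```bash
python3 - <<'E'
import pickle
from h import *
for n in("w9","w3"):
    W,s=pickle.load(open(n+".pkl","rb"))
    T=np.linalg.inv(np.array(W["tool_from_camera"]))
    K=np.array([[W["fx"],0,W["cx"]],[0,W["fy"],W["cy"]],[0,0,1]])
    h=s["width"]/2
    for z in(.011,0,-.008,-.02,-.03,-.04):
        X=np.array([[x,h,z] for x in(.011,0,-.011)]); Y=X@T[:3,:3].T+T[:3,3]
        print(n,z,(cv2.projectPoints(Y,np.zeros(3),np.zeros(3),K,np.array([W["k1"],0,0,0.]))[0].reshape(-1,2)*1.5).round().tolist())
E
```

```text
w9 0.011 [[394.0, 316.0], [394.0, 346.0], [393.0, 375.0]]
w9 0 [[395.0, 327.0], [395.0, 358.0], [395.0, 389.0]]
w9 -0.008 [[396.0, 336.0], [396.0, 369.0], [396.0, 400.0]]
w9 -0.02 [[398.0, 350.0], [398.0, 386.0], [397.0, 420.0]]
w9 -0.03 [[400.0, 365.0], [399.0, 402.0], [399.0, 438.0]]
w9 -0.04 [[401.0, 381.0], [401.0, 421.0], [400.0, 459.0]]
w3 0.011 [[427.0, 316.0], [426.0, 346.0], [425.0, 375.0]]
w3 0 [[430.0, 327.0], [429.0, 359.0], [428.0, 389.0]]
w3 -0.008 [[433.0, 336.0], [432.0, 369.0], [431.0, 400.0]]
w3 -0.02 [[437.0, 350.0], [436.0, 386.0], [435.0, 420.0]]
w3 -0.03 [[442.0, 365.0], [440.0, 402.0], [439.0, 438.0]]
w3 -0.04 [[447.0, 381.0], [445.0, 421.0], [443.0, 459.0]]
```

Both views show the fingertips only reaching the lamp's upper third: the tips stand about 14 mm behind the reported TCP, not 11 mm ahead. The pads are on a chord above the axis, so I'll open, go about 20 mm lower and grip again.

move_arm(
  series=[
    [[0, 0, 0, 0, 0, 0, 0.04], [0, 0, 0, 0, 0, 0, 0.06], [0, 0, 0, 0, 0, 0, 0.06], [0, 0, 0, 0, 0, 0, 0.06], [0, 0, 0, 0, 0, 0, 0.06]],
  ],
)

```text
clock: 10.75
position: [0.5005, 0.2681, 0.0419]
ee_rot: [-0.0, 0.195, 0.981, 0.0]
contact_force: [1.1, -0.1, 0.7]
width: 0.0605
```

```bash
python3 snap.py w10; python3 - <<'E'
from rig import manip
import pickle
from h import *
S=manip.get_image("side")
crop(S,165,110,255,180,8,"pics/s10.png")
E
```

```text
10.75 [0.50054446 0.26805655 0.04190826] [-1.53010504e-05  1.94616986e-01  9.80879305e-01  1.29570271e-04] [ 3.68976071e-01  4.16722744e-01  1.77073105e+00  2.88408821e-04
  9.54026015e-01 -8.10253146e-01] 0.06047113933227327
```

View pics/s10.png

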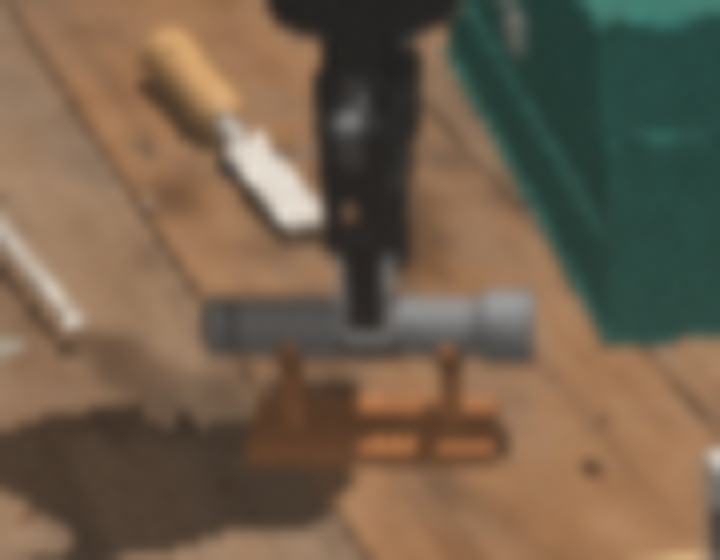

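View pics/w10.png

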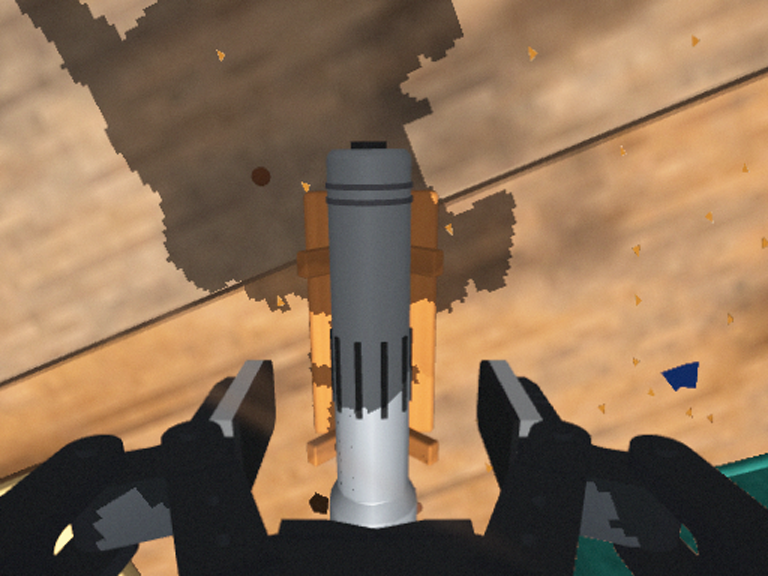

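move_arm(
  series=[
    [[-0.0005, -0.0013, -0.008, 0, 0, 0, 0.06], [0, 0, -0.008, 0, 0, 0, 0.06], [0, 0, -0.006, 0, 0, 0, 0.06], [0, 0, 0, 0, 0, 0, 0.06]],
  ],
)

```text
clock: 11.18
position: [0.4986, 0.2659, 0.0179]
ee_rot: [-0.002, 0.195, 0.981, -0.001]
contact_force: [-0.4, 0.4, 0.8]
width: 0.06
```

move_arm(
  series=[
    [[0, 0, 0, 0, 0, 0, 0.03], [0, 0, 0, 0, 0, 0, 0.01], [0, 0, 0, 0, 0, 0, 0.01], [0, 0, 0, 0, 0, 0, 0.01], [0, 0, 0, 0, 0, 0, 0.01], [0, 0, 0, 0, 0, 0, 0.01]],
  ],
  newtons=40,
)

```text
clock: 11.68
position: [0.5004, 0.2666, 0.0202]
ee_rot: [0.0, 0.195, 0.981, 0.0]
contact_force: [-0.8, -0.2, 0.7]
width: 0.0225
```

```bash
python3 snap.py w11; python3 - <<'E'
from rig import manip
import pickle
from h import *
S=manip.get_image("side")
crop(S,165,110,255,180,8,"pics/s11.png")
E
```

```text
11.6833 [0.500356   0.26662362 0.02024543] [3.42099018e-04 1.94611450e-01 9.80880329e-01 2.14366440e-04] [ 3.66881598e-01  4.41326476e-01  1.79667285e+00 -3.06365367e-06
  9.02785905e-01 -8.12190177e-01] 0.022469836527536702
```

View pics/s11.png

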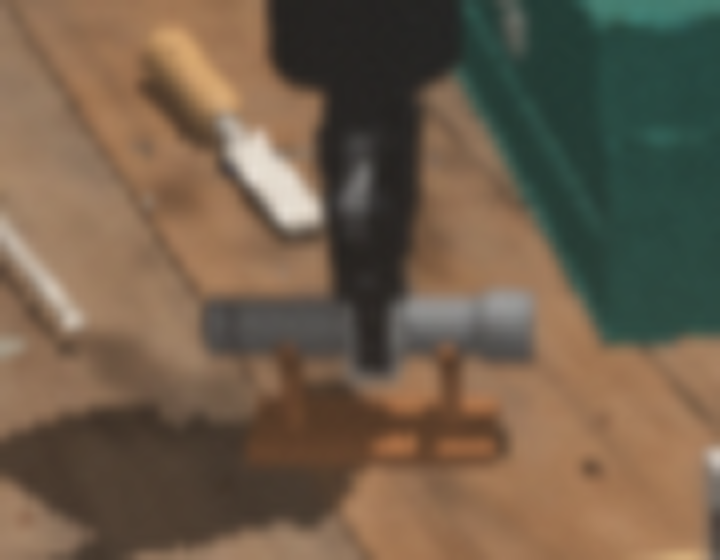

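View pics/w11.png

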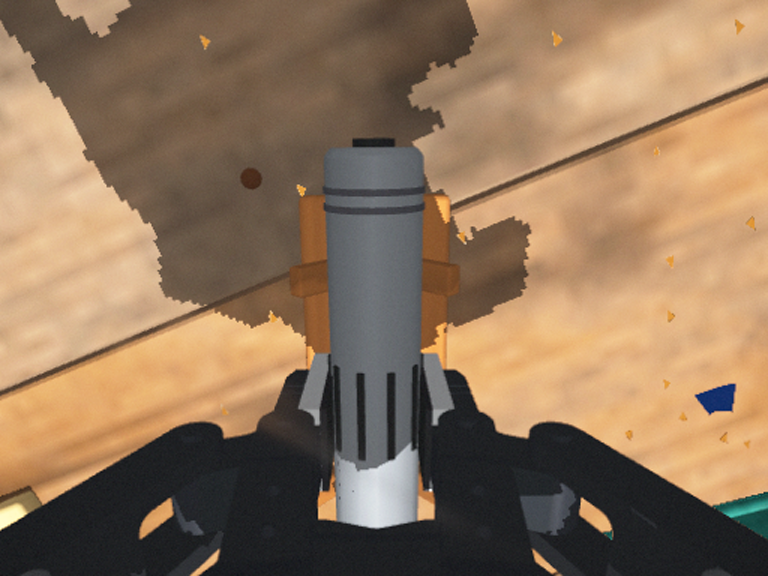

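move_arm(
  series=[
    [[0, 0, 0.01, 0, 0, 0, 0.01], [0, 0, 0.025, 0, 0, 0, 0.01], [0, 0, 0.03, 0, 0, 0, 0.01], [0, 0, 0.015, 0, 0, 0, 0.01], [-0.0071, -0.0301, 0, 0, 0, 0.0597, 0.01], [-0.0071, -0.0301, 0, 0, 0, 0.0597, 0.01], [-0.0071, -0.0301, 0, 0, 0, 0.0597, 0.01], [-0.0071, -0.0301, 0, 0, 0, 0.0597, 0.01], [-0.0071, -0.0301, 0, 0, 0, 0.0597, 0.01], [-0.0071, -0.0301, 0, 0, 0, 0.0597, 0.01], [-0.0071, -0.0301, 0, 0, 0, 0.0597, 0.01], [0, 0, 0, 0, 0, 0, 0.01], [0, 0, 0, 0, 0, 0, 0.01]],
  ],
)

```text
clock: 12.87
position: [0.4501, 0.0548, 0.1004]
ee_rot: [0.0, -0.011, 1.0, 0.0]
contact_force: [-0.6, 0.4, -1.6]
width: 0.0228
```

```bash
python3 snap.py w12; python3 - <<'E'
from rig import manip
import pickle
from h import *
S=manip.get_image("side");T=manip.get_image("top")
crop(S,190,110,310,200,6,"pics/s12.png");crop(T,150,130,290,240,5,"pics/t12.png")
E
```

```text
12.8667 [0.45005351 0.0547604  0.10044036] [ 1.74676950e-04 -1.10043465e-02  9.99939416e-01  1.93154847e-04] [-3.29374705e-02  1.98230466e-01  1.93556110e+00  4.74620016e-04
  1.00746910e+00 -1.62599632e+00] 0.02277424589796593
```

View pics/s12.png

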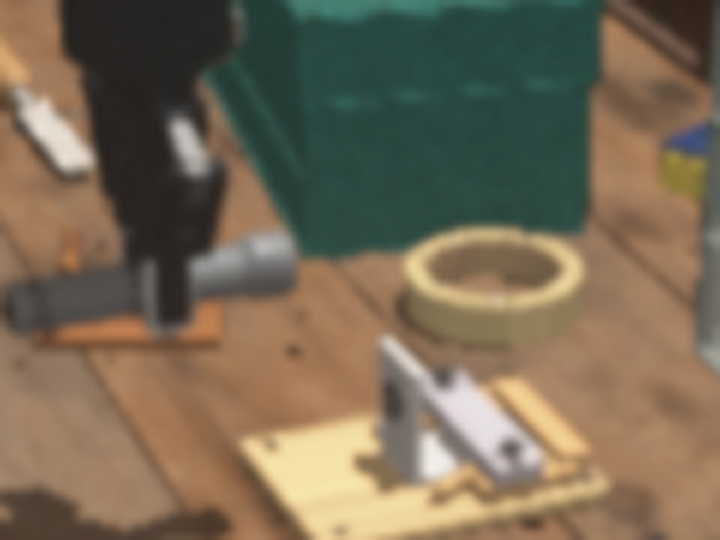

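View pics/w12.png

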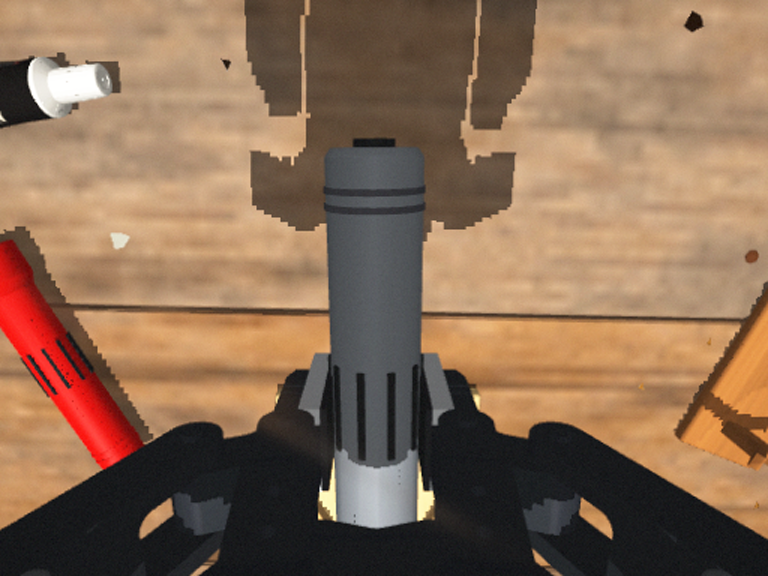

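View pics/t12.png

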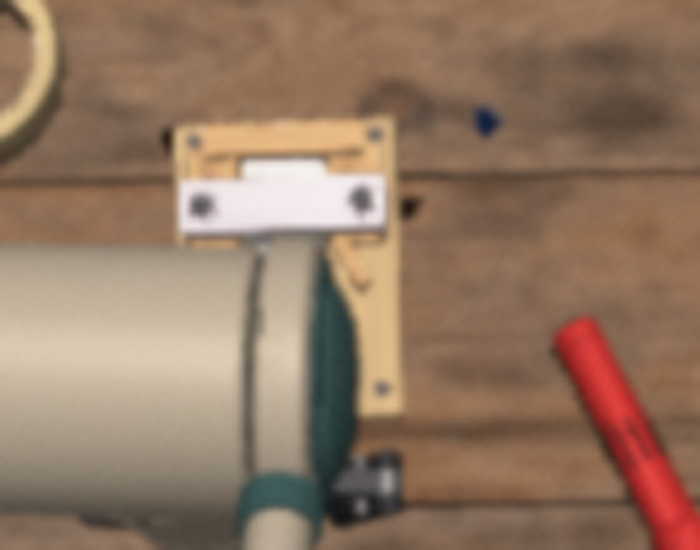

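move_arm(
  series=[
    [[0, 0.001, -0.03, 0, 0, 0, 0.01], [0, 0, -0.03, 0, 0, 0, 0.01], [0, 0, -0.015, 0, 0, 0, 0.01], [0, 0, -0.007, 0, 0, 0, 0.01], [0, 0, 0, 0, 0, 0, 0.01], [0, 0, 0, 0, 0, 0, 0.01]],
  ],
)

```text
clock: 13.52
position: [0.451, 0.0575, 0.0182]
ee_rot: [0.0, -0.014, 1.0, 0.0]
contact_force: [-0.1, 0.6, -0.9]
width: 0.0229
```

```bash
python3 snap.py w13; python3 - <<'E'
from rig import manip
import pickle
from h import *
S=manip.get_image("side");pickle.dump(S,open("s13.pkl","wb"))
crop(S,190,120,290,195,8,"pics/s13.png")
for n,X in dict(disc=[.5655,.0588,.048],lamprear=[.385,.0541,.048],lens=[.515,.0575,.048]).items(): print(n,((project(S,X)[0]-[190,120]+.5)*8).round())
E
```

```text
13.5167 [0.45103167 0.05752372 0.01815321] [ 1.89330999e-04 -1.35751668e-02  9.99907831e-01  9.22236718e-05] [-2.65465733e-02  3.12338769e-01  2.04193097e+00  2.81680676e-04
  7.86951979e-01 -1.62469290e+00] 0.022869850527531516
disc [526. 449.]
lamprear [ 39. 545.]
lens [395. 475.]
```

View pics/s13.png

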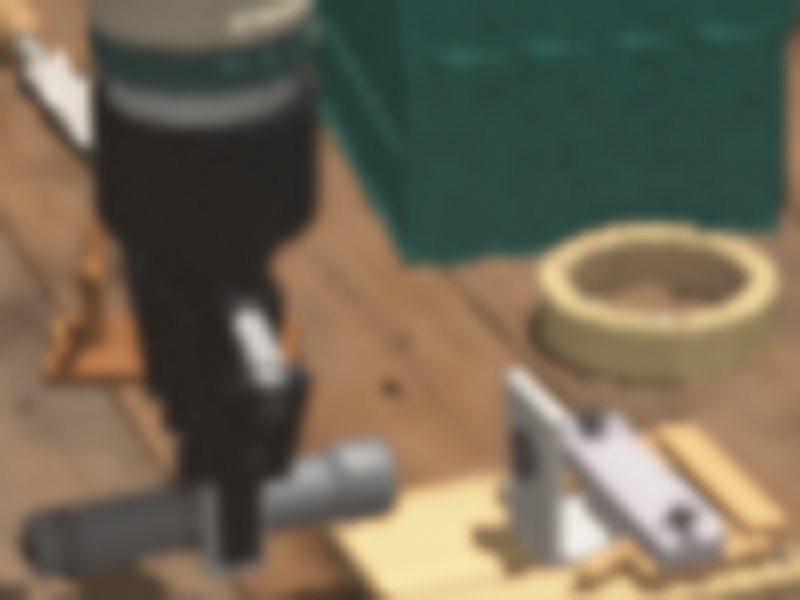

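The disc at (523,452) matches the prediction (526,449). The lens at (385,473) is about 54 mm from it, and the lamp's axis passes within about 3 mm of the disc's middle. I'll make a small correction and hold.

move_arm(
  series=[
    [[0.002, -0.0015, -0.001, 0, 0, 0, 0.01], [0, 0, 0, 0, 0, 0, 0.01], [0, 0, 0, 0, 0, 0, 0.01], [0, 0, 0, 0, 0, 0, 0.01], [0, 0, 0, 0, 0, 0, 0.01], [0, 0, 0, 0, 0, 0, 0.01], [0, 0, 0, 0, 0, 0, 0.01], [0, 0, 0, 0, 0, 0, 0.01], [0, 0, 0, 0, 0, 0, 0.01], [0, 0, 0, 0, 0, 0, 0.01]],
  ],
)

```text
clock: 14.45
position: [0.4524, 0.0553, 0.0169]
ee_rot: [-0.0, -0.013, 1.0, 0.0]
contact_force: [-0.8, -0.5, -2.0]
width: 0.0224
```

```bash
python3 snap.py w14; python3 - <<'E'
from rig import manip
import pickle
from h import *
S=manip.get_image("side");T=manip.get_image("top")
a=cv2.resize(S["color"][155:195,190:290,::-1],None,fx=8,fy=8,interpolation=cv2.INTER_CUBIC)
cv2.imwrite("pics/s14.png",a)
E
```

```text
14.45 [0.45236561 0.05533631 0.01691077] [-2.48794084e-05 -1.30030775e-02  9.99915455e-01  3.99959011e-05] [-3.12187992e-02  3.15704421e-01  2.04086741e+00  1.09939644e-04
  7.85074070e-01 -1.62809978e+00] 0.022389237443316626
```

View pics/s14.png

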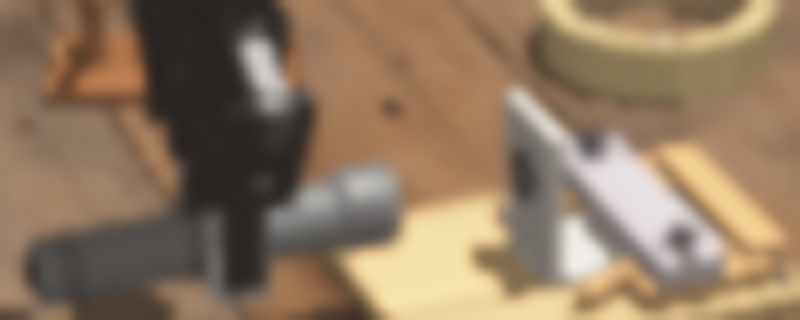

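View pics/w14.png

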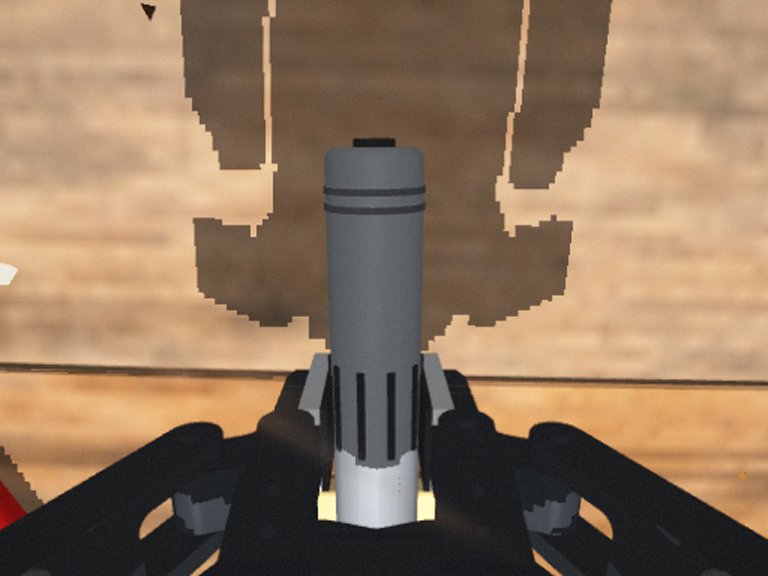

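The axis now points exactly at the disc, at (523,172) in this crop. I'll hold still.

move_arm(
  series=[
    [[0, 0, 0, 0, 0, 0, 0.01], [0, 0, 0, 0, 0, 0, 0.01], [0, 0, 0, 0, 0, 0, 0.01], [0, 0, 0, 0, 0, 0, 0.01], [0, 0, 0, 0, 0, 0, 0.01], [0, 0, 0, 0, 0, 0, 0.01], [0, 0, 0, 0, 0, 0, 0.01], [0, 0, 0, 0, 0, 0, 0.01], [0, 0, 0, 0, 0, 0, 0.01], [0, 0, 0, 0, 0, 0, 0.01], [0, 0, 0, 0, 0, 0, 0.01], [0, 0, 0, 0, 0, 0, 0.01], [0, 0, 0, 0, 0, 0, 0.01], [0, 0, 0, 0, 0, 0, 0.01], [0, 0, 0, 0, 0, 0, 0.01], [0, 0, 0, 0, 0, 0, 0.01], [0, 0, 0, 0, 0, 0, 0.01], [0, 0, 0, 0, 0, 0, 0.01], [0, 0, 0, 0, 0, 0, 0.01], [0, 0, 0, 0, 0, 0, 0.01]],
  ],
)

```text
clock: 16.27
position: [0.4524, 0.0554, 0.0169]
ee_rot: [0.0, -0.013, 1.0, 0.0]
contact_force: [0.2, 0.5, -1.9]
width: 0.0223
```

move_arm(
  series=[
    [[0, 0, 0, 0, 0, 0, 0.01], [0, 0, 0, 0, 0, 0, 0.01], [0, 0, 0, 0, 0, 0, 0.01], [0, 0, 0, 0, 0, 0, 0.01], [0, 0, 0, 0, 0, 0, 0.01], [0, 0, 0, 0, 0, 0, 0.01], [0, 0, 0, 0, 0, 0, 0.01], [0, 0, 0, 0, 0, 0, 0.01], [0, 0, 0, 0, 0, 0, 0.01], [0, 0, 0, 0, 0, 0, 0.01], [0, 0, 0, 0, 0, 0, 0.01], [0, 0, 0, 0, 0, 0, 0.01], [0, 0, 0, 0, 0, 0, 0.01], [0, 0, 0, 0, 0, 0, 0.01], [0, 0, 0, 0, 0, 0, 0.01], [0, 0, 0, 0, 0, 0, 0.01], [0, 0, 0, 0, 0, 0, 0.01], [0, 0, 0, 0, 0, 0, 0.01], [0, 0, 0, 0, 0, 0, 0.01], [0, 0, 0, 0, 0, 0, 0.01]],
  ],
)

```text
clock: 17.93
position: [0.4524, 0.0553, 0.0169]
ee_rot: [0.0, -0.013, 1.0, 0.0]
contact_force: [0.3, -0.1, -1.3]
width: 0.0223
```

move_arm(
  series=[
    [[0, 0, 0, 0, 0, 0, 0.01], [0, 0, 0, 0, 0, 0, 0.01], [0, 0, 0, 0, 0, 0, 0.01], [0, 0, 0, 0, 0, 0, 0.01], [0, 0, 0, 0, 0, 0, 0.01], [0, 0, 0, 0, 0, 0, 0.01], [0, 0, 0, 0, 0, 0, 0.01], [0, 0, 0, 0, 0, 0, 0.01]],
  ],
)

```text
clock: 18.6
position: [0.4524, 0.0553, 0.0169]
ee_rot: [-0.0, -0.013, 1.0, 0.0]
contact_force: [0.5, 0.5, -1.2]
width: 0.0223
```

move_arm(
  series=[
    [[0, 0, 0.013, 0, 0, 0, 0.01], [0, 0, 0.035, 0, 0, 0, 0.01], [0, 0, 0.035, 0, 0, 0, 0.01], [0.0069, 0.0302, 0, 0, 0, -0.0597, 0.01], [0.0069, 0.0302, 0, 0, 0, -0.0597, 0.01], [0.0069, 0.0302, 0, 0, 0, -0.0597, 0.01], [0.0069, 0.0302, 0, 0, 0, -0.0597, 0.01], [0.0069, 0.0302, 0, 0, 0, -0.0597, 0.01], [0.0068, 0.0302, 0, 0, 0, -0.0597, 0.01], [0.0068, 0.0302, 0, 0, 0, -0.0597, 0.01], [0, 0, 0, 0, 0, 0, 0.01], [0, 0, 0, 0, 0, 0, 0.01], [0, 0, 0, 0, 0, 0, 0.01]],
  ],
)

```text
clock: 19.68
position: [0.4997, 0.2663, 0.0994]
ee_rot: [-0.001, 0.194, 0.981, -0.001]
contact_force: [-0.1, -0.5, -0.8]
width: 0.0225
```

```bash
python3 snap.py w15
```

```text
19.6833 [0.49972978 0.26628375 0.09942281] [-6.04559783e-04  1.94109047e-01  9.80979530e-01 -6.88328328e-04] [ 3.67064743e-01  3.54369375e-01  1.70228972e+00 -5.87365107e-04
  1.08669059e+00 -8.12759310e-01] 0.022495814668817747
```

View pics/w15.png

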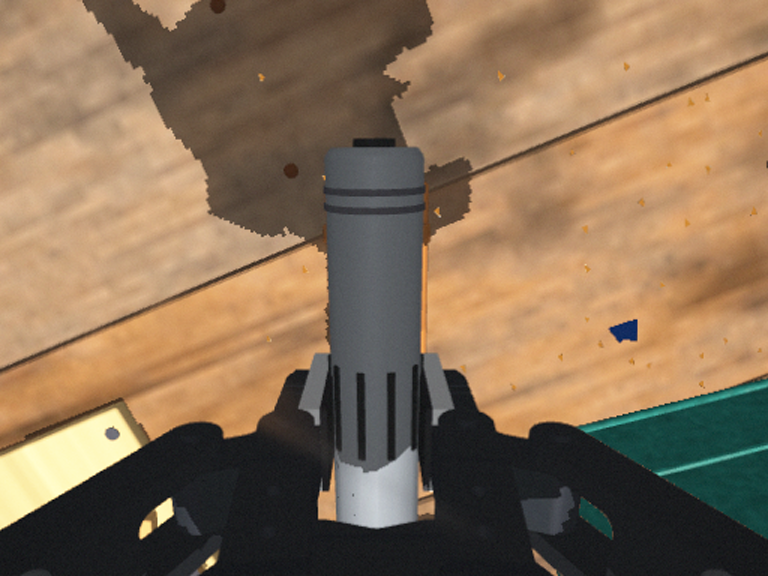

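Lamp pose in the grip is unchanged. I'll lower it straight onto the rests.

move_arm(
  series=[
    [[0.0003, 0.0002, -0.03, 0, 0, 0, 0.01], [0.0003, 0, -0.025, 0, 0, 0, 0.01], [0, 0, -0.015, 0, 0, 0, 0.01], [0, 0, -0.006, 0, 0, 0, 0.01], [0, 0, -0.003, 0, 0, 0, 0.01], [0, 0, 0, 0, 0, 0, 0.01], [0, 0, 0, 0, 0, 0, 0.01]],
  ],
)

```text
clock: 20.32
position: [0.5018, 0.2666, 0.0218]
ee_rot: [0.001, 0.195, 0.981, 0.0]
contact_force: [0.1, -1.3, -0.8]
width: 0.023
```

```bash
python3 snap.py w16; python3 - <<'E'
from rig import manip
import pickle
from h import *
S=manip.get_image("side")
crop(S,165,110,255,180,8,"pics/s16.png")
E
```

```text
20.3167 [0.50178779 0.26660907 0.02179201] [6.98309503e-04 1.94892363e-01 9.80824346e-01 2.85974883e-04] [ 3.66119936e-01  4.40628270e-01  1.79275200e+00 -3.30986981e-04
  9.06725895e-01 -8.12177059e-01] 0.02302823924846451
```

View pics/s16.png

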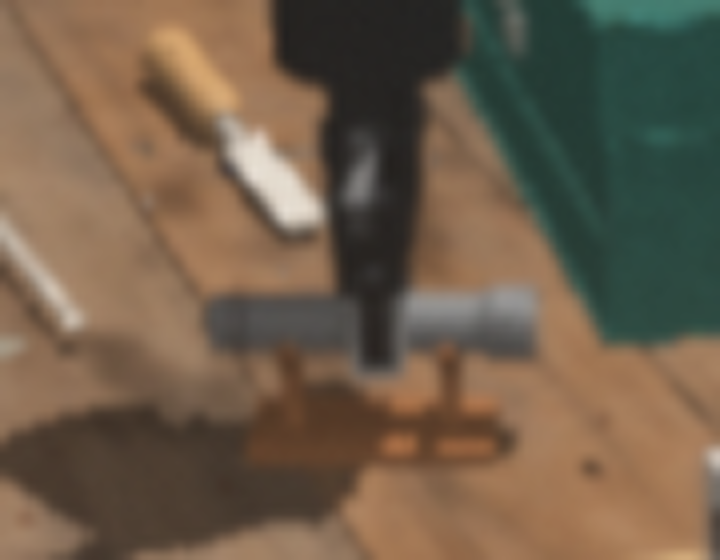

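View pics/w16.png

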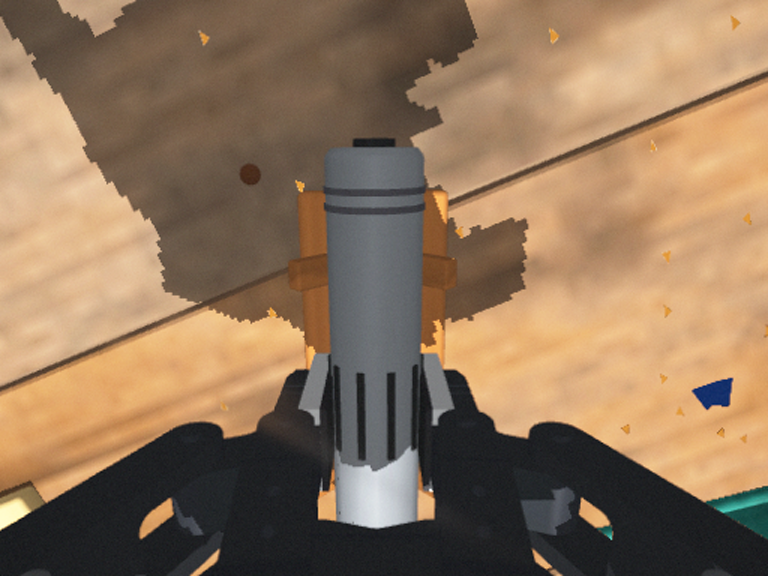

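The lamp sits in the rests as before, about 1.5 mm high. I'll lower the rest of the way, open and withdraw straight up.

move_arm(
  series=[
    [[-0.0008, 0, -0.0015, 0, 0, 0, 0.01], [0, 0, 0, 0, 0, 0, 0.01], [0, 0, 0, 0, 0, 0, 0.03], [0, 0, 0, 0, 0, 0, 0.05], [0, 0, 0, 0, 0, 0, 0.065], [0, 0, 0, 0, 0, 0, 0.065], [0, 0, 0, 0, 0, 0, 0.065], [0, 0, 0.02, 0, 0, 0, 0.065], [0, 0, 0.04, 0, 0, 0, 0.065], [0, 0, 0.04, 0, 0, 0, 0.065], [0, 0, 0.04, 0, 0, 0, 0.065], [0, 0, 0.02, 0, 0, 0, 0.065], [0, 0, 0, 0, 0, 0, 0.065], [0, 0, 0, 0, 0, 0, 0.065]],
  ],
)

```text
clock: 21.58
position: [0.5009, 0.2673, 0.1808]
ee_rot: [0.001, 0.195, 0.981, 0.001]
contact_force: [-0.1, 0.2, -0.4]
width: 0.0652
```

```bash
python3 snap.py w17; python3 - <<'E'
from rig import manip
import pickle
from h import *
S=manip.get_image("side")
crop(S,165,110,325,220,5,"pics/s17.png")
E
```

```text
21.5833 [0.50089897 0.26726689 0.18078572] [1.32029815e-03 1.94656097e-01 9.80870237e-01 9.15575189e-04] [ 3.67507547e-01  2.86314972e-01  1.58457489e+00  1.44434134e-04
  1.26749237e+00 -8.11517529e-01] 0.06517741503044353
```

View pics/s17.png

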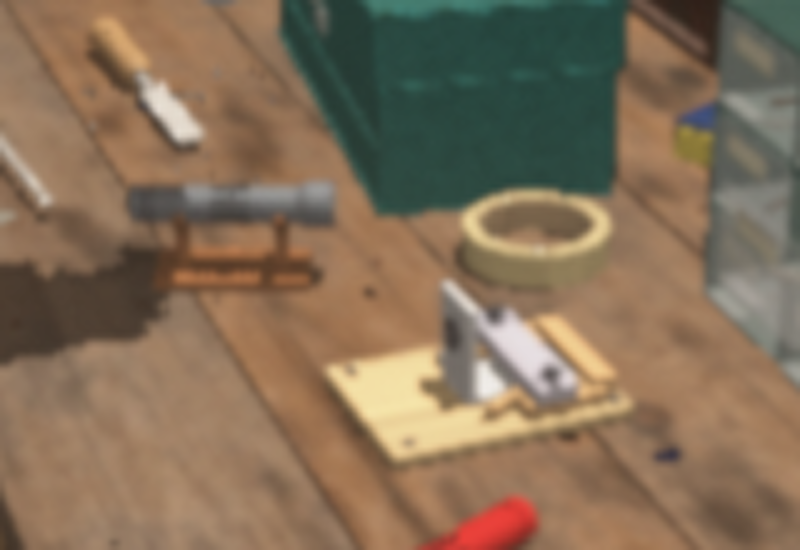

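View pics/w17.png

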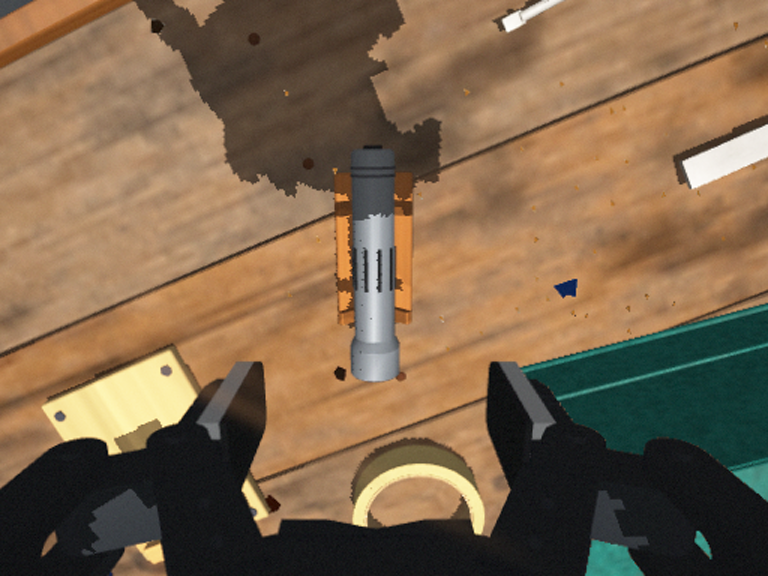

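The lamp lies in both rests within about 1 mm of where it started, and the bracket stands home under the bar. Handing in.

```bash
python3 -c "
from rig import manip
s=manip.get_state();print(s['clock'],s['contact_force'],max(abs(s['qd'])))
print(manip.sign_off())"
```

```text
21.6833 [-1.13395231  0.40362149 -0.41092159] 0.015875593228250235
the job is handed in; nothing more can be done
None
```

The job is handed in at 21.7 s of the 69 s allowed; sign-off reports no verdict, so I judged the result only from my own checks.

- **Bracket:** I slid the larger bracket under the bar until the stop pushed back with about 9 N, then released it. The wrist view put the foot's end at about 54 to 55 mm along the jig (stop at 55) and mid channel to within 1 mm. That reading allows for a 1.5 mm camera offset. The last side view still shows it upright and home.
- **Lamp hold:** I held the lamp still for about 4 s with the lens about 52 mm from the disc. In the side view its axis ran through the disc's middle, and nothing touched the bracket.
- **Lamp return:** The lamp is back in both V rests, lens the same way, within about 1 mm of where it started.
- **Bystanders:** I never touched the tape roll, tin or tube, though I took no final measurement of their positions.

**What disagreed:** The fingertips appeared to stand about 14 mm behind the reported TCP, not 11 mm ahead. My first grip on the lamp therefore caught only its upper third, with the fingers at 15 mm on a 24 mm body. I opened, went about 20 mm lower and gripped it properly. By the same offset, the bracket had been held only by the top 8 mm or so of its upright, and that grip did not slip visibly.

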